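# Put the glaze sample station back in order

## Robot

A 7-joint arm with a two-finger parallel gripper is mounted at the origin on the work surface. World frame = base frame: x ahead of the robot, y to its left, z up, the work surface at z = 0. Lengths are in m, angles in rad, forces in N, time in s.
With the tool pointing down it reaches from about 0.4 to 0.875 m from the base axis. Payload 6.5 kg.
Tool frame: the origin (TCP) lies on the centre line of the jaws, within the pads' length; the fingertips stand 14 mm ahead of it and the grasp point (between the pads) lies 5 mm behind it (arm.nose_length is the distance from the TCP to the fingertips, in m); z points along the fingers, y is the line along which they close (so a half turn about z gives the same grasp; the last joint's range is limited). The gripper opens to 85 mm and grips with 20 to 120 N. Pads are 22 mm wide; open, the fingers measure 114 mm over their backs; the gripper's body (76 mm by 85 mm) begins 54 mm behind the grasp point. The pads swing forward as they close: fully open they stand 13 mm farther back than shut.
Start: joints at [-1.209, 0.536, -0.004, 1.538, 0.003, 1.067, -0.071], TCP at [0.27, 0.591, 0.245] pointing down, gripper open.
Joint ranges: [-2.7, 2.7], [-0.37, 2.16], [-1.27, 1.26], [0.24, 2.4], [-1.31, 4.45], [0.19, 1.91], [-2.76, 2.76]. Speed limits (rad/s): [2.39, 2.39, 3.14, 3.14, 3.14, 3.14, 3.14].

## Interface

Orientations are given as [roll, pitch, yaw] about the fixed x, y, z axes, in that order (R = Rz(yaw) Ry(pitch) Rx(roll)).
In Python, from cell import arm gives the robot as it stands. The module is installed in compiled form; this text tells all that it offers.
- The arm moves only by the tool apply_moves, never from a script. Its argument "series" is a list that holds one entry, the list of rows, each a list of 5 numbers: the shift along the tool's x, y, z in m, then the turn about the tool's z in degrees, then the opening, from 0 (shut) to 1 (fully open). In form: [[[x, y, z, yaw, fingers], ...]]. A call has 1 to 20 rows; each row is the pose to reach, as a shift and turn from the pose commanded when the call began, along the tool's axes at that moment; what a row does not reach only later rows make up. A row lasts 1/8 s, in which the tool goes at most 62.5 mm and 10.7 degrees, less where a joint would pass 70% of its speed; a pose out of reach is approached as far as the arm can. A call with a gripper value outside its range is refused whole. The fingers move at their own pace and stop on an object; the grip force is fixed at half the most. Time passes only in rows, so rows that repeat a pose let the fingers close. It gives the time, the measured TCP pose, the force, the opening and the grip force at its end, in the units of the state.
- arm.get_state(): the state, without advancing time (a new reading comes with each control period).
- arm.snapshot(name): name is "scene" or "top" or "wrist"; returns a dict with "img" (384x512x3 uint8, blue, green, red), "K" (3x3 intrinsics, pixels), "T" (4x4, takes a point from camera to world coordinates). Camera axes: x right, y down, z forward; pixel columns grow to the right and rows downward; lengths in m; the calibration is good to about 2 mm. A picture is of the moment at which its call begins. There is no depth.
- arm.job_done(): hands the job in; it is judged then, once.
The state is a dict: "clock": time; "q": joint angles; "dq": joint speeds; "effort": joint torques, N m; "position": TCP position; "ee_rot": TCP orientation; "wrist_force": force on the tool from outside, world axes, zero at the start; "ft_torque": the same for the moment, N m; "grip_width": finger opening in m; "grip_force": force on a finger pad.
Only numpy, scipy, OpenCV 4.12 (cv2) and the standard library are available. Lean on these libraries where they do the work, as an engineer would, in place of code of your own. Each camera call takes 0.05 s, during which the arm holds its last target. There are 200 camera calls.

## Task

The glaze samples were knocked about. First stand the tipped glaze jars upright again in their lane, in line with the jars still standing; then lay all the loose test tiles down the middle of the wooden tray like roof tiles: the first flat and lengthwise against the red stop, and each next one in line with it and overlapping about half of the tile before, resting on it. Do not knock over the standing jars, and leave the other things on the bench alone.

Things in the scene. Friction and masses are not known exactly. Their poses are not given: they have to be found in the camera images.
- tray: Fixed shallow wooden tile tray, 282 x 116 mm outside, floor 8 mm above the bench, thin wooden walls up to 14 mm above the bench (inside 106 mm wide), a red stop bar across one end. Origin: centre of its underside; x runs along the tray away from the red stop, y across it, z up.
- tray_stop (a point): Point at floor level (8 mm above the bench) on the tray's centre line, on the inner face of the red stop (stop 12 mm thick, 24 mm high above the bench). Axes as the tray: x along the tray away from the stop; 265 mm of clear floor follow.
- lane: Fixed grey jar lane, 338 x 116 mm outside, floor 10 mm above the bench, steel lips up to 16 mm above the bench all round (inside 328 x 106 mm). Origin: centre of its underside; x runs along the lane, y across it (towards the robot), z up. Its four jar places are at x = -123, -41, 41 and 123 mm on the centre line.
- tile1: Loose fired test tile with a teal glazed face, 64 x 44 x 8 mm (x, y, z), about 60 g. Origin: its centre; x along its length, z out of the glazed face. Starts flat on the bench; may be absent.
- tile2: Loose fired test tile with a dark blue glazed face, 64 x 44 x 8 mm (x, y, z), about 60 g. Origin: its centre; x along its length, z out of the glazed face. Starts flat on the bench; may be absent.
- tile3: Loose fired test tile with a cream glazed face, 64 x 44 x 8 mm (x, y, z), about 60 g. Origin: its centre; x along its length, z out of the glazed face. Starts flat on the bench; may be absent.
- tile4: Loose fired test tile with a rust glazed face, 64 x 44 x 8 mm (x, y, z), about 60 g. Origin: its centre; x along its length, z out of the glazed face. Starts flat on the bench; may be absent.
- tile5: Loose fired test tile with an olive glazed face, 64 x 44 x 8 mm (x, y, z), about 60 g. Origin: its centre; x along its length, z out of the glazed face. Starts flat on the bench; may be absent.
- tile6: Loose fired test tile with a violet glazed face, 64 x 44 x 8 mm (x, y, z), about 60 g. Origin: its centre; x along its length, z out of the glazed face. Starts flat on the bench; may be absent.
- jar1: Loose square white glaze jar, 36 x 36 mm and 64 mm tall overall: square body 48 mm tall, then a round black cap 28 mm across and 16 mm tall; about 120 g. Origin: mid-height on its axis, 32 mm above its foot; z runs from foot to cap. Starts standing in a place of the lane.
- jar2: Loose square white glaze jar, 36 x 36 mm and 64 mm tall overall: square body 48 mm tall, then a round black cap 28 mm across and 16 mm tall; about 120 g. Origin: mid-height on its axis, 32 mm above its foot; z runs from foot to cap. Starts standing in a place of the lane.
- jar3: Loose square white glaze jar, 36 x 36 mm and 64 mm tall overall: square body 48 mm tall, then a round black cap 28 mm across and 16 mm tall; about 120 g. Origin: mid-height on its axis, 32 mm above its foot; z runs from foot to cap. Starts tipped over in a place of the lane, lying on one flat side across the lane with its cap roughly towards the robot.
- jar4: Loose square white glaze jar, 36 x 36 mm and 64 mm tall overall: square body 48 mm tall, then a round black cap 28 mm across and 16 mm tall; about 120 g. Origin: mid-height on its axis, 32 mm above its foot; z runs from foot to cap. Starts tipped over in a place of the lane, lying on one flat side across the lane with its cap roughly towards the robot.
- mould1: Bystander: loose plaster mould half, a dome 66 mm across and 37 mm high; at the left end of the row of tiles. Leave alone.
- mould2: Bystander: loose plaster mould half, a dome 66 mm across and 37 mm high; beyond the lane and tray. Leave alone.
- brush: Bystander: loose brush lying at the right end of the row of tiles. Leave alone.
- scraper: Bystander: loose steel scraper, 100 x 65 mm, lying beyond the lane and tray. Leave alone.
- bowl: Bystander: loose terracotta bowl, 110 mm across, 50 mm high, at the left. Leave alone.
- cup: Bystander: loose white cup, 72 mm across, 80 mm high, at the right. Leave alone.
There are look-alikes about, which are no part of the job. What is shaped like the jar1 but purple is not meant.

How it is judged:
On the way, in this order (a step that is already met when the one before it is completed fails the run):
1. all the jars stand upright in the lane (angle between each of jar1, jar2, jar3, jar4's own z axis and vertical below 0.08 rad and x of jar1 in the frame of lane between -0.155 and 0.155 m and y of jar1 in the frame of lane between -0.028 and 0.028 m and z of jar1 in the frame of lane between 0.036 and 0.048 m and x of jar2 in the frame of lane between -0.155 and 0.155 m and y of jar2 in the frame of lane between -0.028 and 0.028 m and z of jar2 in the frame of lane between 0.036 and 0.048 m and x of jar3 in the frame of lane between -0.155 and 0.155 m and y of jar3 in the frame of lane between -0.028 and 0.028 m and z of jar3 in the frame of lane between 0.036 and 0.048 m and x of jar4 in the frame of lane between -0.155 and 0.155 m and y of jar4 in the frame of lane between -0.028 and 0.028 m and z of jar4 in the frame of lane between 0.036 and 0.048 m), for 0.2 s.
2. then the first tile lies flat against the red stop (((x of tile1 in the frame of tray_stop between 0.028 and 0.044 m and y of tile1 in the frame of tray_stop between -0.016 and 0.016 m and z of tile1 in the frame of tray_stop between 0.001 and 0.007 m and angle between the z axis of tile1 and the z axis of tray_stop, either way round below 0.06 rad and angle between the y axis of tile1 and the y axis of tray_stop, either way round below 0.16 rad) or (x of tile2 in the frame of tray_stop between 0.028 and 0.044 m and y of tile2 in the frame of tray_stop between -0.016 and 0.016 m and z of tile2 in the frame of tray_stop between 0.001 and 0.007 m and angle between the z axis of tile2 and the z axis of tray_stop, either way round below 0.06 rad and angle between the y axis of tile2 and the y axis of tray_stop, either way round below 0.16 rad) or (x of tile3 in the frame of tray_stop between 0.028 and 0.044 m and y of tile3 in the frame of tray_stop between -0.016 and 0.016 m and z of tile3 in the frame of tray_stop between 0.001 and 0.007 m and angle between the z axis of tile3 and the z axis of tray_stop, either way round below 0.06 rad and angle between the y axis of tile3 and the y axis of tray_stop, either way round below 0.16 rad) or (x of tile4 in the frame of tray_stop between 0.028 and 0.044 m and y of tile4 in the frame of tray_stop between -0.016 and 0.016 m and z of tile4 in the frame of tray_stop between 0.001 and 0.007 m and angle between the z axis of tile4 and the z axis of tray_stop, either way round below 0.06 rad and angle between the y axis of tile4 and the y axis of tray_stop, either way round below 0.16 rad) or (x of tile5 in the frame of tray_stop between 0.028 and 0.044 m and y of tile5 in the frame of tray_stop between -0.016 and 0.016 m and z of tile5 in the frame of tray_stop between 0.001 and 0.007 m and angle between the z axis of tile5 and the z axis of tray_stop, either way round below 0.06 rad and angle between the y axis of tile5 and the y axis of tray_stop, either way round below 0.16 rad) or (x of tile6 in the frame of tray_stop between 0.028 and 0.044 m and y of tile6 in the frame of tray_stop between -0.016 and 0.016 m and z of tile6 in the frame of tray_stop between 0.001 and 0.007 m and angle between the z axis of tile6 and the z axis of tray_stop, either way round below 0.06 rad and angle between the y axis of tile6 and the y axis of tray_stop, either way round below 0.16 rad))), for 0.2 s.
At the end, for the whole second after the job is handed in: All jars upright in the lane (0.08 rad, 28 mm of its centre line). One tile flat within 10 mm of the red stop; every other tile tilted 0.10 to 0.48 rad on its neighbour, tile centres 18 to 47 mm apart; tiles within 16 mm of the tray's centre line, 0.16 rad of square; all at rest (all of step 1 and linear speed of each of jar1, jar2, jar3, jar4, tile1, tile2, tile3, tile4, tile5, tile6 below 0.02 m/s and ((x of tile1 in the frame of tray_stop between 0.028 and 0.044 m and y of tile1 in the frame of tray_stop between -0.016 and 0.016 m and z of tile1 in the frame of tray_stop between 0.001 and 0.007 m and angle between the z axis of tile1 and the z axis of tray_stop, either way round below 0.06 rad and angle between the y axis of tile1 and the y axis of tray_stop, either way round below 0.16 rad) or (x of tile2 in the frame of tray_stop between 0.028 and 0.044 m and y of tile2 in the frame of tray_stop between -0.016 and 0.016 m and z of tile2 in the frame of tray_stop between 0.001 and 0.007 m and angle between the z axis of tile2 and the z axis of tray_stop, either way round below 0.06 rad and angle between the y axis of tile2 and the y axis of tray_stop, either way round below 0.16 rad) or (x of tile3 in the frame of tray_stop between 0.028 and 0.044 m and y of tile3 in the frame of tray_stop between -0.016 and 0.016 m and z of tile3 in the frame of tray_stop between 0.001 and 0.007 m and angle between the z axis of tile3 and the z axis of tray_stop, either way round below 0.06 rad and angle between the y axis of tile3 and the y axis of tray_stop, either way round below 0.16 rad) or (x of tile4 in the frame of tray_stop between 0.028 and 0.044 m and y of tile4 in the frame of tray_stop between -0.016 and 0.016 m and z of tile4 in the frame of tray_stop between 0.001 and 0.007 m and angle between the z axis of tile4 and the z axis of tray_stop, either way round below 0.06 rad and angle between the y axis of tile4 and the y axis of tray_stop, either way round below 0.16 rad) or (x of tile5 in the frame of tray_stop between 0.028 and 0.044 m and y of tile5 in the frame of tray_stop between -0.016 and 0.016 m and z of tile5 in the frame of tray_stop between 0.001 and 0.007 m and angle between the z axis of tile5 and the z axis of tray_stop, either way round below 0.06 rad and angle between the y axis of tile5 and the y axis of tray_stop, either way round below 0.16 rad) or (x of tile6 in the frame of tray_stop between 0.028 and 0.044 m and y of tile6 in the frame of tray_stop between -0.016 and 0.016 m and z of tile6 in the frame of tray_stop between 0.001 and 0.007 m and angle between the z axis of tile6 and the z axis of tray_stop, either way round below 0.06 rad and angle between the y axis of tile6 and the y axis of tray_stop, either way round below 0.16 rad)) and ((x of tile1 in the frame of tray_stop between 0.028 and 0.044 m and y of tile1 in the frame of tray_stop between -0.016 and 0.016 m and z of tile1 in the frame of tray_stop between 0.001 and 0.007 m and angle between the z axis of tile1 and the z axis of tray_stop, either way round below 0.06 rad and angle between the y axis of tile1 and the y axis of tray_stop, either way round below 0.16 rad) or (angle between the z axis of tile1 and the z axis of tray_stop, either way round between 0.1 and 0.48 rad and angle between the y axis of tile1 and the y axis of tray_stop, either way round below 0.16 rad and y of tile1 in the frame of tray_stop between -0.016 and 0.016 m and x of tile1 in the frame of tray_stop between 0.046 and 0.242 m and z of tile1 in the frame of tray_stop between 0.005 and 0.022 m and (horizontal distance between tile1 and tile2 below 0.047 m or horizontal distance between tile1 and tile3 below 0.047 m or horizontal distance between tile1 and tile4 below 0.047 m or horizontal distance between tile1 and tile5 below 0.047 m or horizontal distance between tile1 and tile6 below 0.047 m))) and ((x of tile2 in the frame of tray_stop between 0.028 and 0.044 m and y of tile2 in the frame of tray_stop between -0.016 and 0.016 m and z of tile2 in the frame of tray_stop between 0.001 and 0.007 m and angle between the z axis of tile2 and the z axis of tray_stop, either way round below 0.06 rad and angle between the y axis of tile2 and the y axis of tray_stop, either way round below 0.16 rad) or (angle between the z axis of tile2 and the z axis of tray_stop, either way round between 0.1 and 0.48 rad and angle between the y axis of tile2 and the y axis of tray_stop, either way round below 0.16 rad and y of tile2 in the frame of tray_stop between -0.016 and 0.016 m and x of tile2 in the frame of tray_stop between 0.046 and 0.242 m and z of tile2 in the frame of tray_stop between 0.005 and 0.022 m and (horizontal distance between tile2 and tile1 below 0.047 m or horizontal distance between tile2 and tile3 below 0.047 m or horizontal distance between tile2 and tile4 below 0.047 m or horizontal distance between tile2 and tile5 below 0.047 m or horizontal distance between tile2 and tile6 below 0.047 m))) and ((x of tile3 in the frame of tray_stop between 0.028 and 0.044 m and y of tile3 in the frame of tray_stop between -0.016 and 0.016 m and z of tile3 in the frame of tray_stop between 0.001 and 0.007 m and angle between the z axis of tile3 and the z axis of tray_stop, either way round below 0.06 rad and angle between the y axis of tile3 and the y axis of tray_stop, either way round below 0.16 rad) or (angle between the z axis of tile3 and the z axis of tray_stop, either way round between 0.1 and 0.48 rad and angle between the y axis of tile3 and the y axis of tray_stop, either way round below 0.16 rad and y of tile3 in the frame of tray_stop between -0.016 and 0.016 m and x of tile3 in the frame of tray_stop between 0.046 and 0.242 m and z of tile3 in the frame of tray_stop between 0.005 and 0.022 m and (horizontal distance between tile3 and tile1 below 0.047 m or horizontal distance between tile3 and tile2 below 0.047 m or horizontal distance between tile3 and tile4 below 0.047 m or horizontal distance between tile3 and tile5 below 0.047 m or horizontal distance between tile3 and tile6 below 0.047 m))) and ((x of tile4 in the frame of tray_stop between 0.028 and 0.044 m and y of tile4 in the frame of tray_stop between -0.016 and 0.016 m and z of tile4 in the frame of tray_stop between 0.001 and 0.007 m and angle between the z axis of tile4 and the z axis of tray_stop, either way round below 0.06 rad and angle between the y axis of tile4 and the y axis of tray_stop, either way round below 0.16 rad) or (angle between the z axis of tile4 and the z axis of tray_stop, either way round between 0.1 and 0.48 rad and angle between the y axis of tile4 and the y axis of tray_stop, either way round below 0.16 rad and y of tile4 in the frame of tray_stop between -0.016 and 0.016 m and x of tile4 in the frame of tray_stop between 0.046 and 0.242 m and z of tile4 in the frame of tray_stop between 0.005 and 0.022 m and (horizontal distance between tile4 and tile1 below 0.047 m or horizontal distance between tile4 and tile2 below 0.047 m or horizontal distance between tile4 and tile3 below 0.047 m or horizontal distance between tile4 and tile5 below 0.047 m or horizontal distance between tile4 and tile6 below 0.047 m))) and ((x of tile5 in the frame of tray_stop between 0.028 and 0.044 m and y of tile5 in the frame of tray_stop between -0.016 and 0.016 m and z of tile5 in the frame of tray_stop between 0.001 and 0.007 m and angle between the z axis of tile5 and the z axis of tray_stop, either way round below 0.06 rad and angle between the y axis of tile5 and the y axis of tray_stop, either way round below 0.16 rad) or (angle between the z axis of tile5 and the z axis of tray_stop, either way round between 0.1 and 0.48 rad and angle between the y axis of tile5 and the y axis of tray_stop, either way round below 0.16 rad and y of tile5 in the frame of tray_stop between -0.016 and 0.016 m and x of tile5 in the frame of tray_stop between 0.046 and 0.242 m and z of tile5 in the frame of tray_stop between 0.005 and 0.022 m and (horizontal distance between tile5 and tile1 below 0.047 m or horizontal distance between tile5 and tile2 below 0.047 m or horizontal distance between tile5 and tile3 below 0.047 m or horizontal distance between tile5 and tile4 below 0.047 m or horizontal distance between tile5 and tile6 below 0.047 m))) and ((x of tile6 in the frame of tray_stop between 0.028 and 0.044 m and y of tile6 in the frame of tray_stop between -0.016 and 0.016 m and z of tile6 in the frame of tray_stop between 0.001 and 0.007 m and angle between the z axis of tile6 and the z axis of tray_stop, either way round below 0.06 rad and angle between the y axis of tile6 and the y axis of tray_stop, either way round below 0.16 rad) or (angle between the z axis of tile6 and the z axis of tray_stop, either way round between 0.1 and 0.48 rad and angle between the y axis of tile6 and the y axis of tray_stop, either way round below 0.16 rad and y of tile6 in the frame of tray_stop between -0.016 and 0.016 m and x of tile6 in the frame of tray_stop between 0.046 and 0.242 m and z of tile6 in the frame of tray_stop between 0.005 and 0.022 m and (horizontal distance between tile6 and tile1 below 0.047 m or horizontal distance between tile6 and tile2 below 0.047 m or horizontal distance between tile6 and tile3 below 0.047 m or horizontal distance between tile6 and tile4 below 0.047 m or horizontal distance between tile6 and tile5 below 0.047 m))) and horizontal distance between tile1 and tile2 above 0.018 m and horizontal distance between each of tile1, tile2 and tile3 above 0.018 m and horizontal distance between each of tile1, tile2, tile3 and tile4 above 0.018 m and horizontal distance between each of tile1, tile2, tile3, tile4 and tile5 above 0.018 m and horizontal distance between each of tile1, tile2, tile3, tile4, tile5 and tile6 above 0.018 m); the robot touches nothing.
It fails at once if a standing jar is knocked over (angle between any of jar1, jar2's own z axis and vertical above 1 rad).
It fails at once if a bystander is knocked away (more than 50 mm) (distance of any of mould1, mould2, brush, scraper, bowl, cup from where it was at the start of the episode above 0.05 m).
Of tile1, tile2, tile3, tile4, tile5, tile6 only 5 to 6 are there at a start; the rules pass over those that are not, and their reading is None.
At some moment in a run one of tile1, tile2, tile3, tile4, tile5, tile6 may be knocked a few centimetres aside while the robot is not near it.
Once in a run the grip may slacken for a moment while it holds something.
It also fails if it takes over 210 s, if anything falls off the work surface, if the arm or the gripper's body presses on something with over 40 N, if the wrist force passes 120 N, or if a joint passes its speed limit or range.

## Working session

There is one attempt and no reset: what is moved stays moved. The work goes in short steps, Python scripts to look and compute and a tool call to move; the robot and the scene stay as the last step left them, time stands still between calls to the robot, and variables do not carry over. Pictures are saved under pics/ and viewed, at most 14 in all, crops included, and the job is handed in when it is done.

Besides the shell and the picture viewer there is one more tool, called as a command line: name --argument value ..., lists and objects as JSON in quotes. apply_moves: Moves the arm, as the interface text tells. Its arguments: {"type":"object","properties":{"series":{"type":"array","items":{"type":"array","items":{"type":"array","items":{"type":"number"}}}}},"required":["series"]}

```bash
mkdir -p pics
cat > h.py <<'E'
import numpy as np, cv2
from cell import arm
def snap(n,f=None):
    s=arm.snapshot(n)
    if f: cv2.imwrite(f'pics/{f}.png',s['img'])
    return s
def ray(s,u,v,z):
    K,T=np.array(s['K']),np.array(s['T'])
    d=T[:3,:3]@np.linalg.solve(K,[u,v,1.]); o=T[:3,3]
    return o+d*(z-o[2])/d[2]
def proj(s,p):
    K,T=np.array(s['K']),np.array(s['T'])
    c=T[:3,:3].T@(np.array(p)-T[:3,3]); c=K@c; return c[:2]/c[2]
def two(s1,p1,s2,p2):
    A=[];b=[]
    for s,p in((s1,p1),(s2,p2)):
        K,T=np.array(s['K']),np.array(s['T'])
        d=T[:3,:3]@np.linalg.solve(K,[*p,1.]); d/=np.linalg.norm(d)
        M=np.eye(3)-np.outer(d,d); A.append(M); b.append(M@T[:3,3])
    return np.linalg.lstsq(np.vstack(A),np.hstack(b),rcond=None)[0]
E
python3 - <<'E'
from h import *
st=arm.get_state()
print({k:np.round(v,3) for k,v in st.items()},arm.nose_length)
a=[snap('scene','scene0'),snap('top','top0')]
for s in a: print(np.round(s['K'],1).tolist(),np.round(s['T'],3).tolist())
E
```

```text
{'clock': np.float64(0.0), 'q': array([-1.209,  0.537, -0.004,  1.539,  0.003,  1.067, -0.071]), 'dq': array([ 0.   , -0.002, -0.002,  0.   ,  0.001, -0.   , -0.001]), 'effort': array([-0.0000e+00, -5.8342e+01,  1.0480e+00, -2.5911e+01,  1.2000e-02,
        1.0000e-02,  0.0000e+00]), 'position': array([0.269, 0.591, 0.244]), 'ee_rot': array([-3.14 ,  0.   ,  2.714]), 'wrist_force': array([0.715, 0.385, 0.851]), 'ft_torque': array([ 0.004, -0.023,  0.029]), 'grip_force': np.float64(0.0), 'grip_width': np.float64(0.085)} 0.014
[[478.8, 0.0, 255.9], [0.0, 478.8, 180.5], [0.0, 0.0, 1.0]] [[-0.645, 0.427, -0.635, 1.597], [0.764, 0.344, -0.545, 0.902], [-0.014, -0.836, -0.548, 0.973], [0.0, 0.0, 0.0, 1.0]]
[[400.1, 0.0, 258.8], [0.0, 400.1, 192.9], [0.0, 0.0, 1.0]] [[-0.004, -0.995, 0.102, 0.438], [-1.0, 0.004, 0.002, 0.004], [-0.002, -0.102, -0.995, 1.414], [0.0, 0.0, 0.0, 1.0]]
```

View pics/top0.png

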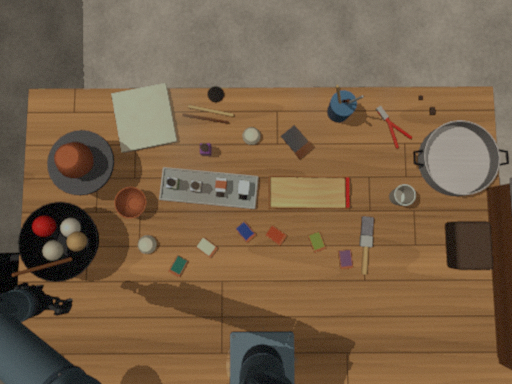

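View pics/scene0.png

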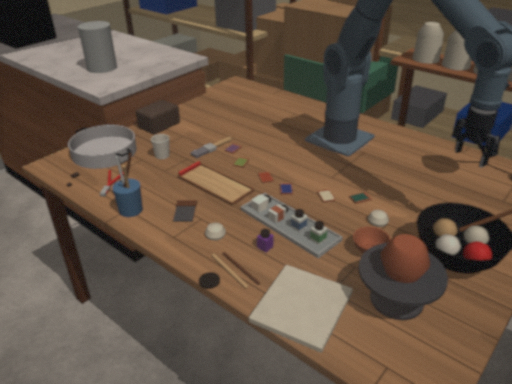

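Top view: the tray is at (311,192) with its red stop on the right at (348,192). The lane is at (209,188), with standing jars at (173,184) and (197,186) and tipped ones at (221,187) and (244,190). Six tiles lie at (178,265), (207,247), (246,231), (276,235), (317,241) and (346,258). The purple look-alike is at (206,150).

```bash
cat > m.py <<'E'
from h import *
SEED={'teal':(178,265),'cream':(207,247),'blue':(246,231),'rust':(276,235),'olive':(317,241),'violet':(346,258)}
def blob(img,uv,r=11,thr=38):
    u,v=map(int,np.round(uv)); h=2
    c=np.median(img[v-h+1:v+h,u-h+1:u+h].reshape(-1,3),0)
    m=(np.linalg.norm(img.astype(float)-c,axis=2)<thr).astype(np.uint8)
    w=np.zeros_like(m); w[max(v-r,0):v+r+1,max(u-r,0):u+r+1]=1; m*=w
    n,l,s,ce=cv2.connectedComponentsWithStats(m)
    k=l[v,u]; 
    if k==0: return None
    cs,_=cv2.findContours((l==k).astype(np.uint8),cv2.RETR_EXTERNAL,cv2.CHAIN_APPROX_NONE)
    return ce[k],s[k,4],cs[0][:,0].astype(float)
E
python3 - <<'E'
from m import *
t=snap('top'); s=snap('scene')
for n,uv in SEED.items():
    c,a,ct=blob(t['img'],uv)
    P=ray(t,*c,.008); q=proj(s,P)
    b=blob(s['img'],q,12)
    tri=two(t,c,s,b[0]) if b else None
    pts=np.array([ray(t,*p,.008)[:2] for p in ct],np.float32)
    r=cv2.minAreaRect(pts)
    print(n,a,np.round(P,3),'tri',None if tri is None else np.round(tri,3),np.round(r[1],3),round(r[2],1))
cv2.imwrite('pics/c1.png',cv2.resize(t['img'][150:280,150:370],None,fx=3.6,fy=3.6,interpolation=cv2.INTER_CUBIC))
cr=cv2.resize(s['img'][140:260,170:370],None,fx=4,fy=4,interpolation=cv2.INTER_CUBIC); cv2.imwrite('pics/c2.png',cr)
E
```

```text
teal 154 [0.333 0.287 0.008] tri [0.334 0.287 0.007] [0.035 0.052] 61.7
cream 165 [0.396 0.193 0.008] tri [0.396 0.193 0.009] [0.053 0.037] 53.4
blue 145 [0.45  0.057 0.008] tri [0.45  0.057 0.007] [0.049 0.034] 44.7
rust 276 [ 0.434 -0.053  0.008] tri [ 0.435 -0.055 -0.   ] [0.074 0.058] 50.7
olive 384 [ 0.422 -0.195  0.008] tri [ 0.421 -0.195  0.007] [0.077 0.07 ] 89.1
violet 191 [ 0.354 -0.293  0.008] tri [ 0.354 -0.293  0.007] [0.055 0.042] 3.7
```

View pics/c1.png

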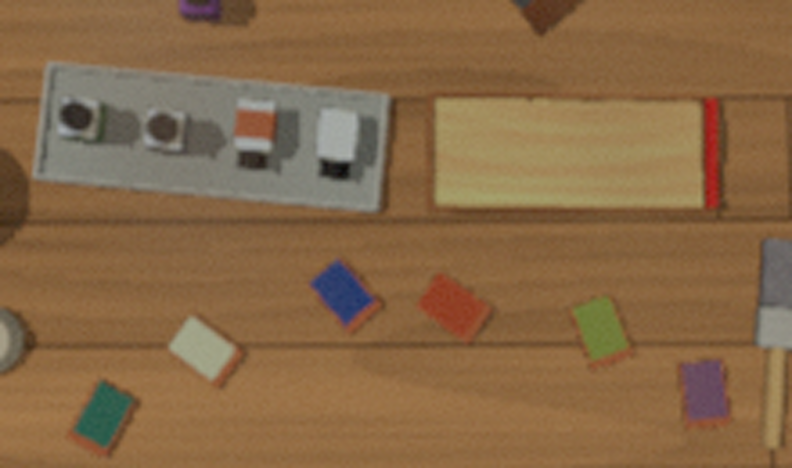

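View pics/c2.png

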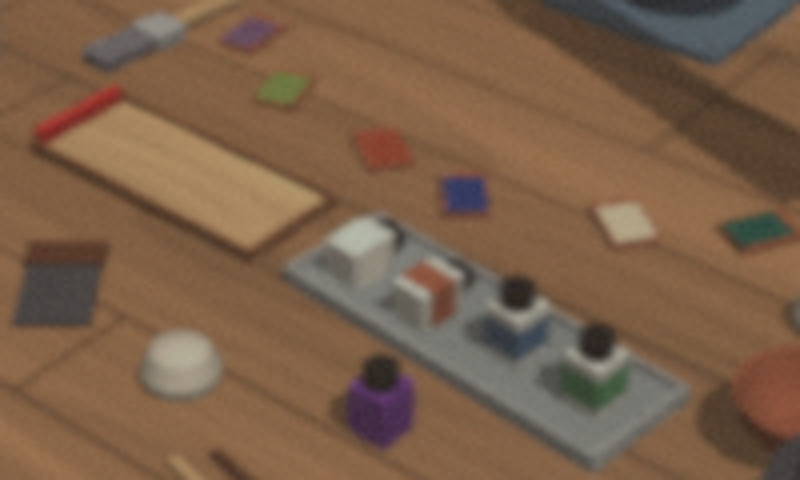

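Crop: the jars lie with their caps towards the robot, jar3 (rust label) with its body centre at top-image pixel (221,185) and jar4 (white) at (244,188). The lane is turned about 5°, and the tray's red stop is on the right (-y). Next I work out poses and the first move.

```bash
cat >> h.py <<'E'
def rel(x,y,z,yaw_deg=None):
    """shift in tool axes and tool turn (deg) from measured pose to world goal; yaw_deg = world angle of the closing line (tool y), mod 180"""
    st=arm.get_state(); p=np.array(st['position']); r,pi_,yw=st['ee_rot']
    ex=np.array([np.cos(yw),np.sin(yw)]); ey=np.array([np.sin(yw),-np.cos(yw)])
    d=np.array([x,y])-p[:2]; out=[d@ex,d@ey,p[2]-z]
    cur=np.degrees(np.arctan2(ey[1],ey[0]))
    t=0 if yaw_deg is None else -((yaw_deg-cur+90)%180-90)
    return np.round(out,4),round(t,1),'q7',round(st['q'][6],2)
E
python3 - <<'E'
from h import *
t=snap('top'); c=lambda u,v:(150+(u+.5)/3.6-.5,150+(v+.5)/3.6-.5)
L=np.array([ray(t,*c(*p),.016) for p in[(48,63),(390,93),(380,211),(35,180)]]); 
print('lane',np.round(L,3).tolist(),L.mean(0).round(3),[np.linalg.norm(L[i]-L[i-1]).round(3) for i in range(4)])
d=(L[1]+L[2]-L[0]-L[3]); print('lane dir',np.degrees(np.arctan2(d[1],d[0])))
T=np.array([ray(t,*c(*p),z) for p,z in[((432,97),.014),((718,97),.024),((718,208),.024),((432,210),.014)]]); print('tray',np.round(T,3).tolist())
for n,p,z in[('jar3',(255,122),.046),('jar4',(337,133),.046),('cap3',(252,160),.042),('cap4',(334,170),.042),('j1',(80,115),.074),('j2',(165,127),.074)]:
    print(n,ray(t,*c(*p),z).round(3))
print(rel(.47,.10,.33,90))
E
```

```text
lane [[0.675, 0.345, 0.016], [0.644, 0.009, 0.016], [0.528, 0.019, 0.016], [0.56, 0.355, 0.016]] [0.602 0.182 0.016] [np.float64(0.116), np.float64(0.337), np.float64(0.116), np.float64(0.338)]
lane dir -95.35802108041827
tray [[0.64, -0.032, 0.014], [0.637, -0.31, 0.024], [0.529, -0.307, 0.024], [0.529, -0.031, 0.014]]
jar3 [0.612 0.138 0.046]
jar4 [0.601 0.06  0.046]
cap3 [0.576 0.141 0.042]
cap4 [0.566 0.063 0.042]
j1 [0.616 0.3   0.074]
j2 [0.604 0.22  0.074]
(array([-0.3861, -0.3638, -0.0851]), np.float64(-24.5), 'q7', np.float64(-0.07))
```

apply_moves --series '[[[-0.04,-0.035,-0.04,-4,1],[-0.08,-0.07,-0.075,-8,1],[-0.12,-0.105,-0.075,-12,1],[-0.16,-0.14,-0.075,-16,1],[-0.2,-0.175,-0.075,-19,1],[-0.24,-0.21,-0.075,-19,1],[-0.28,-0.245,-0.075,-19,1],[-0.32,-0.28,-0.075,-19,1],[-0.36,-0.315,-0.075,-19,1],[-0.413,-0.351,-0.075,-19,1],[-0.413,-0.351,-0.075,-19,1],[-0.413,-0.351,-0.075,-19,1]]]'

```text
clock: 1.75
position: [0.4996, 0.1012, 0.3201]
ee_rot: [3.141, -0.001, 3.045]
wrist_force: [-0.6, 0.8, -0.5]
grip_width: 0.0853
grip_force: 0.0
```

Run:
```python
from h import *
st=arm.get_state(); print(st['clock'],np.round(st['position'],4),np.round(st['ee_rot'],4))
w=snap('wrist','w1'); print(np.round(w['K'],1).tolist(),np.round(w['T'],3).tolist())
cv2.imwrite('pics/w1.png',cv2.resize(w['img'],(768,576)))
```

```text
1.75 [0.4996 0.1012 0.3201] [ 3.1413e+00 -6.0000e-04  3.0453e+00]
[[286.6, 0.0, 259.0], [0.0, 286.6, 193.7], [0.0, 0.0, 1.0]] [[0.095, 0.961, 0.261, 0.432], [0.995, -0.092, -0.025, 0.108], [0.0, 0.262, -0.965, 0.45], [0.0, 0.0, 0.0, 1.0]]
```

View pics/w1.png

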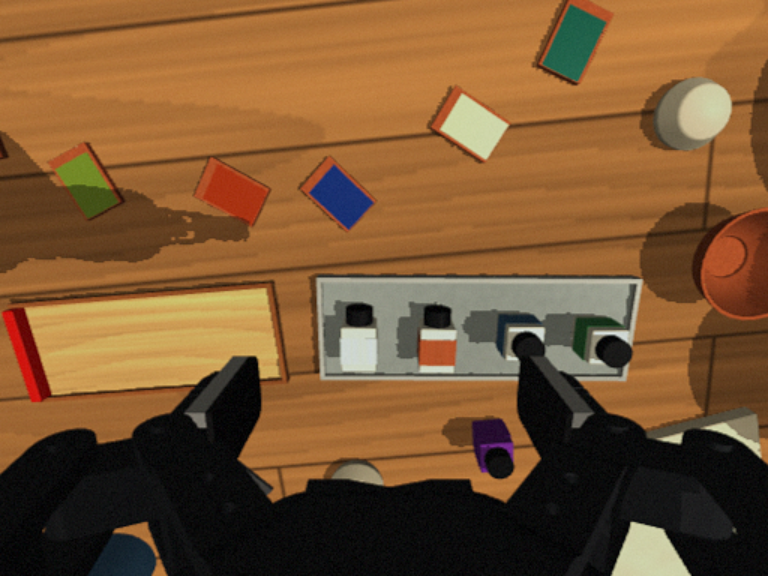

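Wrist view (768x576): the white jar4 body is at about (359,348) with its cap at (360,314). The jar3 body is at (438,348) with its cap at (437,316), and the standing jars are at (525,340) and (605,345). All tiles and the tray are visible.

Run:
```python
from h import *
w=snap('wrist'); t=snap('top')
c=lambda u,v:((u+.5)/1.5-.5,(v+.5)/1.5-.5)
def box(s,uv,lo,hi,r,z):
    hsv=cv2.cvtColor(s['img'],cv2.COLOR_BGR2HSV)
    m=cv2.inRange(hsv,lo,hi); u,v=map(int,uv); w_=np.zeros_like(m); w_[v-r:v+r,u-r:u+r]=255; m&=w_
    n,l,st,ce=cv2.connectedComponentsWithStats(m); k=1+np.argmax(st[1:,4])
    cs,_=cv2.findContours((l==k).astype(np.uint8),cv2.RETR_EXTERNAL,cv2.CHAIN_APPROX_NONE)
    pts=np.array([ray(s,*p,z)[:2] for p in cs[0][:,0]],np.float32); R=cv2.minAreaRect(pts)
    return ce[k],st[k,4],R
Wt,Wh=(0,0,165),(179,55,255)
rl,rh=(3,110,90),(14,230,255)
a=box(w,c(359,348),Wt,Wh,24,.046); b=box(t,(244,188),Wt,Wh,7,.046)
print('jar4 body',a,'\n top',b,'\ntri',two(w,a[0],t,b[0]).round(4))
a=box(w,c(438,352),rl,rh,14,.046); b=box(t,(221,185),rl,rh,7,.046)
print('jar3 label',a,'\n top',b,'\ntri',two(w,a[0],t,b[0]).round(4))
kl,kh=(0,0,0),(179,255,45)
for n,p in(('cap4',(360,314)),('cap3',(437,316))):
    a=box(w,c(*p),kl,kh,10,.042); print(n,a,ray(w,*a[0],.04).round(4))
for n,p in(('j4',[(341,323),(376,323),(378,371),(342,371)]),('lane in',[(322,281),(636,284),(625,376),(324,376)])):
    z=.046 if n=='j4' else .016
    print(n,[ray(w,*c(*q),z)[:2].round(3).tolist() for q in p])
for n,p in(('cap j2',(528,345)),('cap j1',(613,351))): print(n,ray(w,*c(*p),.074).round(3))
```

```text
jar4 body (array([238.02836879, 233.17446809]), np.int32(705), ((0.6005908846855164, 0.061197057366371155), (0.03677217289805412, 0.047589417546987534), 84.17561340332031)) 
 top (array([243.3539823 , 186.89380531]), np.int32(113), ((0.5993993878364563, 0.05909081548452377), (0.031022122129797935, 0.041581057012081146), 89.7404556274414)) 
tri [0.6005 0.0604 0.0434]Traceback (most recent call last):
  File "<stdin>", line 15, in <module>
  File "<stdin>", line 7, in box
    return _wrapfunc(a, 'argmax', axis=axis, out=out, **kwds)
    return bound(*args, **kwds)
ValueError: attempt to get argmax of an empty sequence
```

jar4's body is centred at (0.6005, 0.0605), its top triangulates to about 0.043, and the jaw line matches the current tool yaw. I'll grip it near the cap end.

apply_moves --series '[[[-0.03,-0.01,0.05,0,0.6],[-0.06,-0.02,0.1,0,0.6],[-0.091,-0.031,0.15,0,0.6],[-0.091,-0.031,0.2,0,0.6],[-0.091,-0.031,0.23,0,0.6],[-0.091,-0.031,0.25,0,0.6],[-0.091,-0.031,0.27,0,0.6],[-0.091,-0.031,0.285,0,0.6],[-0.091,-0.031,0.292,0,0.6],[-0.091,-0.031,0.292,0,0.6],[-0.091,-0.031,0.292,0,0.3],[-0.091,-0.031,0.292,0,0.3],[-0.091,-0.031,0.292,0,0.3],[-0.091,-0.031,0.292,0,0.3]]]'

```text
clock: 3.65
position: [0.5882, 0.0612, 0.0292]
ee_rot: [3.141, 0.002, 3.045]
wrist_force: [0.1, 0.3, 5.6]
grip_width: 0.0352
grip_force: 60.8
```

apply_moves --series '[[[0,0,-0.02,0,0.2],[0,0,-0.045,0,0.2],[0,0,-0.07,0,0.2],[0,0,-0.07,0,0.2],[0,0,-0.07,0,0.2]]]'

```text
clock: 4.28
position: [0.5869, 0.0611, 0.098]
ee_rot: [-3.141, -0.001, 3.046]
wrist_force: [-0.7, -0.2, -1.2]
grip_width: 0.0355
grip_force: 60.1
```

Run:
```python
from h import *
s=snap('scene'); w=snap('wrist')
cv2.imwrite('pics/h1.png',np.hstack([cv2.resize(s['img'][130:230,200:300],(400,400),interpolation=cv2.INTER_CUBIC),cv2.resize(w['img'][150:384,150:384],(400,400))]))
```

```text
(no output)
```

View pics/h1.png

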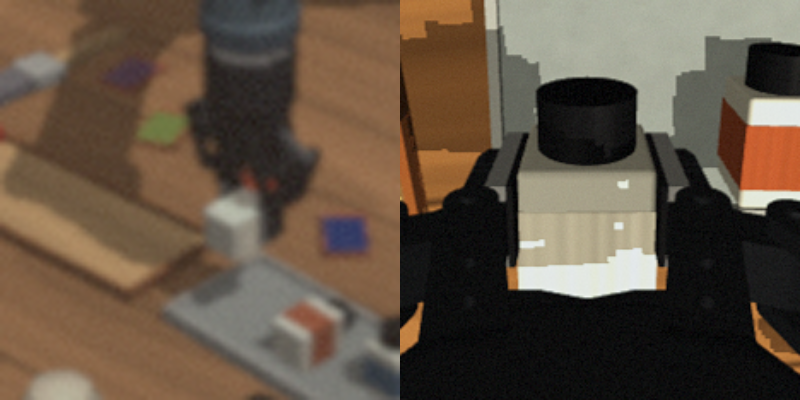

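The jar stays level in the grip: in the left panel it is at (232,225), and in the right panel its cap points at the camera. I'll turn it by pushing its foot against the far lip.

apply_moves --series '[[[-0.01,0,0.05,0,0.2],[-0.015,0,0.0665,0,0.2],[-0.02,0,0.0667,0,0.2],[-0.0225,0,0.065,0,0.2],[-0.0245,0,0.063,0,0.2],[-0.0265,0,0.061,0,0.2],[-0.0285,0,0.059,0,0.2],[-0.032,0,0.0555,0,0.2],[-0.036,0,0.0525,0,0.2],[-0.04,0,0.05,0,0.2],[-0.044,0,0.0487,0,0.2],[-0.047,0,0.048,0,0.2],[-0.05,0,0.048,0,0.2]]]'

```text
clock: 6.0
position: [0.6373, 0.0563, 0.0502]
ee_rot: [-3.142, -0.0, 3.045]
wrist_force: [0.1, 0.6, -2.2]
grip_width: 0.0355
grip_force: 62.3
```

Run:
```python
from h import *
s=snap('scene'); w=snap('wrist')
cv2.imwrite('pics/h2.png',np.hstack([cv2.resize(s['img'][130:230,200:300],(400,400),interpolation=cv2.INTER_CUBIC),cv2.resize(w['img'][150:384,150:384],(400,400))]))
```

```text
(no output)
```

View pics/h2.png

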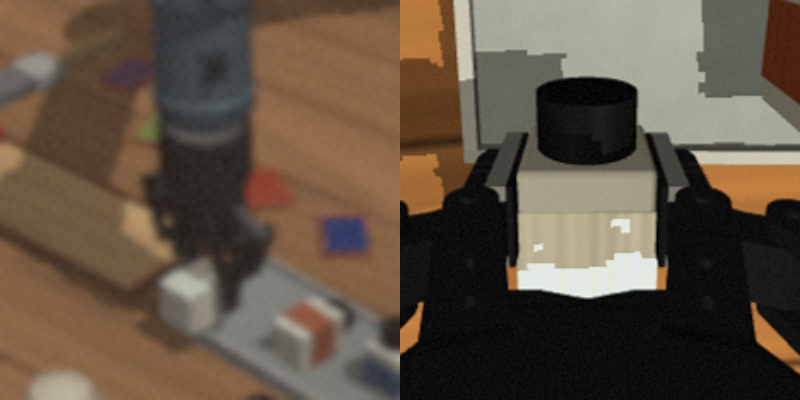

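No rotation: in the left panel the jar sits above the lip at (190,295), so it rode over. I'll back off, push low and watch the force.

apply_moves --series '[[[0.02,0,0,0,0.2],[0.036,0,0,0,0.2],[0.036,0,0.019,0,0.2],[0.034,0,0.0195,0,0.2],[0.032,0,0.0195,0,0.2],[0.03,0,0.0195,0,0.2],[0.028,0,0.0195,0,0.2],[0.026,0,0.0195,0,0.2],[0.026,0,0.0195,0,0.2]]]'

```text
clock: 7.22
position: [0.6072, 0.0591, 0.0299]
ee_rot: [-3.141, -0.009, 3.046]
wrist_force: [-10.0, 1.3, 3.9]
grip_width: 0.0349
grip_force: 63.1
```

apply_moves --series '[[[-0.003,0,0,0,0.2],[-0.006,0,0,0,0.2],[-0.008,0,-0.001,0,0.2],[-0.008,0,-0.001,0,0.2]]]'

```text
clock: 7.72
position: [0.6075, 0.0592, 0.0291]
ee_rot: [-3.14, -0.025, 3.046]
wrist_force: [-26.7, 2.1, 12.6]
grip_width: 0.0349
grip_force: 64.0
```

apply_moves --series '[[[0,0,-0.002,0,0.2],[-0.001,0,-0.004,0,0.2],[-0.002,0,-0.006,0,0.2],[-0.002,0,-0.006,0,0.2]]]'

```text
clock: 8.22
position: [0.6119, 0.0586, 0.0341]
ee_rot: [-3.14, -0.02, 3.046]
wrist_force: [-15.9, 1.8, -4.5]
grip_width: 0.0352
grip_force: 61.0
```

apply_moves --series '[[[-0.002,0,-0.002,0,0.2],[-0.004,0,-0.004,0,0.2],[-0.004,0,-0.004,0,0.2]]]'

```text
clock: 8.6
position: [0.6162, 0.0582, 0.0382]
ee_rot: [-3.14, -0.019, 3.046]
wrist_force: [-15.6, 1.8, -4.7]
grip_width: 0.0351
grip_force: 60.7
```

Run:
```python
from h import *
s=snap('scene'); w=snap('wrist')
cv2.imwrite('pics/h3.png',np.hstack([cv2.resize(s['img'][130:230,200:300],(400,400),interpolation=cv2.INTER_CUBIC),cv2.resize(w['img'][150:384,150:384],(400,400))]))
```

```text
(no output)
```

View pics/h3.png

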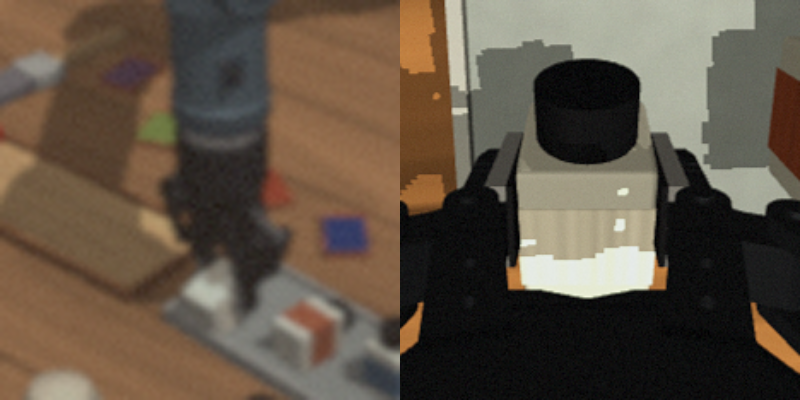

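The cap has risen in the wrist view (top edge now at row 60), so the jar is turning. I'll follow the arc.

apply_moves --series '[[[-0.0022,0,-0.003,0,0.2],[-0.0045,0,-0.0055,0,0.2],[-0.007,0,-0.0073,0,0.2],[-0.0098,0,-0.0088,0,0.2],[-0.0128,0,-0.0098,0,0.2],[-0.0128,0,-0.0098,0,0.2]]]'

```text
clock: 9.45
position: [0.6394, 0.0561, 0.0523]
ee_rot: [3.141, 0.002, 3.045]
wrist_force: [0.1, -0.5, -2.0]
grip_width: 0.0347
grip_force: 60.8
```

```bash
cat > tilt.py <<'E'
from h import *
def tilt(w=None,along=27,off=-6):
    w=w or snap('wrist'); st=arm.get_state(); p=np.array(st['position'])+[0,0,.005]; yw=st['ee_rot'][2]
    a=np.array([np.cos(yw),np.sin(yw),0]); lat=np.array([-a[1],a[0],0]); up=np.array([0,0,1.])
    g=cv2.cvtColor(w['img'],cv2.COLOR_BGR2HSV)
    col=proj(w,p)[0]; c0=int(round(col)); dark=(g[:,c0-4:c0+5,2]<60).mean(1)>.5
    c=int(round(proj(w,p)[1])); 
    # dark runs above the pivot row
    runs=[];s=None
    for v in range(0,300):
        if dark[v] and s is None:s=v
        if not dark[v] and s is not None: runs.append((s,v-1));s=None
    th=np.linspace(0,2*np.pi,60); pred=[]
    for f in range(-20,115,5):
        r=np.radians(f); A=a*np.cos(r)+up*np.sin(r); U=up*np.cos(r)-a*np.sin(r)
        R=[proj(w,p+A*(along-k)/1000+U*off/1000+.014*(np.cos(t)*U+np.sin(t)*lat))[1] for t in th for k in(0,16)]
        pred.append((f,round(min(R)),round(max(R))))
    return runs,c,pred
if __name__=='__main__':
    r=tilt(); print(r[0],r[1]); print(r[2])
E
python3 tilt.py
```

```text
[(47, 47), (181, 246)] 260
[(-20, 204, 238), (-15, 203, 240), (-10, 200, 242), (-5, 198, 244), (0, 195, 247), (5, 194, 249), (10, 192, 252), (15, 191, 254), (20, 191, 257), (25, 191, 260), (30, 192, 263), (35, 193, 265), (40, 195, 268), (45, 197, 271), (50, 200, 273), (55, 204, 276), (60, 208, 279), (65, 213, 286), (70, 219, 292), (75, 221, 297), (80, 224, 302), (85, 227, 307), (90, 231, 311), (95, 234, 315), (100, 239, 318), (105, 243, 320), (110, 248, 322)]
```

Run:
```python
from h import *
w=snap('wrist')
cv2.imwrite('pics/h4.png',cv2.resize(w['img'][150:330,180:340],(640,720))[:600])
```

```text
(no output)
```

View pics/h4.png

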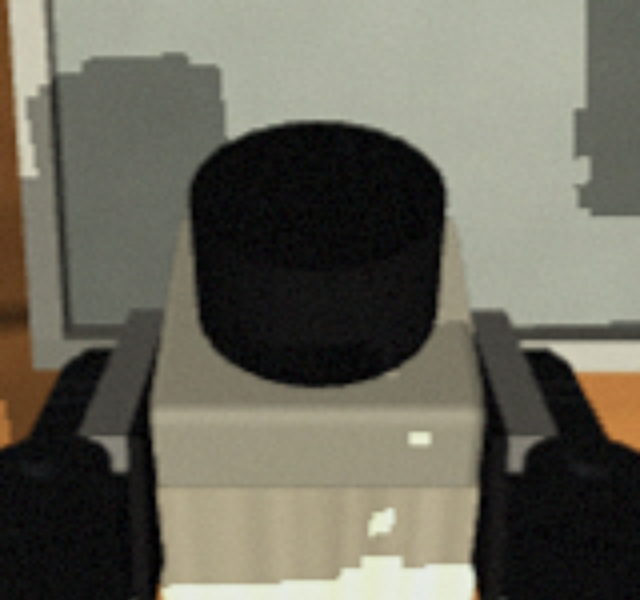

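The cap is seen as an ellipse (rows 120–270 of the crop), so the jar is tilted about 20° and has shifted in the grip. I'll make a second pass against the lip.

apply_moves --series '[[[0.0127,0,0,0,0.2],[0.0247,0,0,0,0.2],[0.0247,0,0.0133,0,0.2],[0.0207,0,0.0133,0,0.2],[0.0167,0,0.0133,0,0.2],[0.0137,0,0.0133,0,0.2],[0.0107,0,0.0125,0,0.2],[0.0087,0,0.0112,0,0.2],[0.0067,0,0.0098,0,0.2],[0.0067,0,0.0098,0,0.2]]]'

```text
clock: 10.8
position: [0.6205, 0.0583, 0.0385]
ee_rot: [-3.14, -0.023, 3.047]
wrist_force: [-23.6, 2.3, 12.2]
grip_width: 0.0349
grip_force: 63.2
```

```bash
cat >> tilt.py <<'E'
def disc(w=None):
    "cap disc: dark blob width, rows; and bright-edge row inside the cap"
    w=w or snap('wrist'); st=arm.get_state(); p=np.array(st['position'])+[0,0,.005]
    g=w['img'].max(2); c=int(round(proj(w,p)[0]))
    return g[165:262,c-2:c+3].mean(1).round().astype(int)
E
python3 -c "
from tilt import *
print(tilt()[0]); print(disc().tolist())"
```

```text
[(181, 245)]
[182, 182, 182, 180, 180, 180, 182, 181, 182, 181, 181, 181, 183, 185, 160, 60, 7, 12, 15, 14, 12, 11, 15, 12, 15, 13, 10, 14, 14, 10, 15, 9, 13, 11, 14, 13, 15, 11, 15, 12, 14, 13, 12, 15, 12, 12, 12, 12, 14, 14, 12, 21, 20, 21, 19, 22, 21, 22, 24, 20, 23, 20, 20, 23, 20, 20, 23, 19, 24, 21, 21, 24, 19, 21, 16, 14, 13, 12, 14, 10, 27, 115, 126, 122, 125, 140, 154, 171, 172, 165, 160, 156, 155, 156, 156, 156, 155]
```

apply_moves --series '[[[0,0,-0.002,0,0.2],[-0.001,0,-0.004,0,0.2],[-0.002,0,-0.005,0,0.2],[-0.002,0,-0.005,0,0.2]]]'

```text
clock: 11.4
position: [0.6215, 0.0579, 0.0412]
ee_rot: [-3.14, -0.025, 3.047]
wrist_force: [-18.3, 2.7, -5.6]
grip_width: 0.0355
grip_force: 61.1
```

```bash
cat > d.py <<'E'
from tilt import *
g=disc(); d=np.where(g<60)[0]; a=d[0]; 
e=[i for i in range(a+3,a+75) if i+6<len(g) and g[i:i+6].mean()-g[i-6:i].mean()>6]
print('cap rows',165+a,165+d[d<a+90][-1],'disc edge',[165+x for x in e[:4]])
E
python3 d.py
```

```text
cap rows 180 245 disc edge [216, 217, 218, 241]
```

apply_moves --series '[[[-0.003,0,0,0,0.2],[-0.006,0,-0.001,0,0.2],[-0.006,0,-0.001,0,0.2]]]'

```text
clock: 11.82
position: [0.6287, 0.0573, 0.0435]
ee_rot: [-3.14, -0.022, 3.046]
wrist_force: [-20.2, 2.3, 2.9]
grip_width: 0.0349
grip_force: 62.3
```

```bash
python3 d.py
```

```text
cap rows 175 245 disc edge [241, 242, 243, 244]
```

apply_moves --series '[[[-0.003,0,-0.001,0,0.2],[-0.005,0,-0.0015,0,0.2],[-0.005,0,-0.0015,0,0.2]]]'

```text
clock: 12.25
position: [0.6344, 0.0568, 0.0449]
ee_rot: [-3.14, -0.021, 3.046]
wrist_force: [-18.0, 2.1, 2.0]
grip_width: 0.0349
grip_force: 61.9
```

```bash
python3 d.py; python3 -c "
from tilt import *
print(disc().tolist())"
```

```text
cap rows 173 247 disc edge [243, 244, 245, 246]
[181, 180, 180, 181, 180, 181, 188, 96, 20, 14, 17, 17, 20, 19, 17, 18, 15, 16, 18, 18, 16, 16, 19, 15, 15, 19, 17, 17, 17, 15, 17, 16, 18, 19, 16, 17, 16, 13, 17, 18, 16, 17, 15, 16, 19, 17, 16, 17, 15, 17, 15, 15, 15, 18, 19, 15, 18, 17, 18, 17, 18, 18, 18, 18, 19, 21, 20, 17, 20, 19, 16, 18, 18, 18, 19, 17, 16, 13, 14, 11, 10, 9, 42, 134, 146, 141, 142, 145, 153, 162, 171, 174, 163, 150, 143, 142, 143]
```

apply_moves --series '[[[-0.003,0,0,0,0.2],[-0.006,0,0.0005,0,0.2],[-0.006,0,0.0005,0,0.2]]]'

```text
clock: 12.72
position: [0.6416, 0.0561, 0.0454]
ee_rot: [-3.14, -0.019, 3.046]
wrist_force: [-16.8, 1.9, 6.9]
grip_width: 0.0352
grip_force: 63.0
```

```bash
python3 d.py; python3 -c "
from h import *
w=snap('wrist')
cv2.imwrite('pics/h5.png',cv2.resize(w['img'][150:330,180:340],(640,720))[:600])"
```

```text
cap rows 172 249 disc edge [245, 246]
```

View pics/h5.png

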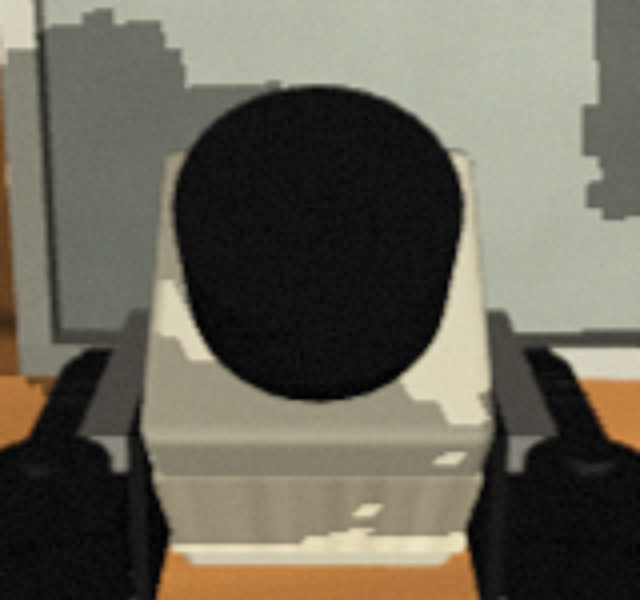

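It's about 45° now, with the big cap disc seen at (318,240). I'll continue.

apply_moves --series '[[[-0.003,0,0,0,0.2],[-0.006,0,0,0,0.2],[-0.009,0,0.0005,0,0.2],[-0.011,0,0.001,0,0.2],[-0.011,0,0.001,0,0.2]]]'

```text
clock: 13.45
position: [0.653, 0.0549, 0.0444]
ee_rot: [-3.14, -0.018, 3.046]
wrist_force: [-16.8, 1.2, 5.5]
grip_width: 0.0354
grip_force: 62.5
```

```bash
python3 d.py
```

```text
cap rows 176 256 disc edge []
```

apply_moves --series '[[[-0.003,0,0.0005,0,0.2],[-0.006,0,0.001,0,0.2],[-0.009,0,0.002,0,0.2],[-0.009,0,0.002,0,0.2]]]'

```text
clock: 14.0
position: [0.6637, 0.0539, 0.0431]
ee_rot: [-3.141, -0.014, 3.046]
wrist_force: [-12.1, 1.8, 5.8]
grip_width: 0.035
grip_force: 62.0
```

```bash
python3 d.py
```

```text
cap rows 184 261 disc edge []
```

apply_moves --series '[[[0,0,-0.017,0,0.2],[0.042,0,-0.017,0,0.2],[0.084,0,-0.017,0,0.2],[0.084,0,0.0,0,0.2],[0.081,0,0.004,0,0.2],[0.078,0,0.007,0,0.2],[0.075,0,0.009,0,0.2],[0.072,0,0.011,0,0.2],[0.069,0,0.012,0,0.2],[0.067,0,0.012,0,0.2],[0.067,0,0.012,0,0.2]]]'

```text
clock: 15.42
position: [0.6016, 0.0598, 0.0345]
ee_rot: [3.142, -0.006, 3.045]
wrist_force: [-10.4, 0.3, 14.8]
grip_width: 0.0353
grip_force: 63.3
```

```bash
python3 d.py; python3 -c "
from h import *
w=snap('wrist');s=snap('scene')
cv2.imwrite('pics/h6.png',np.hstack([cv2.resize(w['img'][150:330,180:340],(400,450)),cv2.resize(s['img'][140:230,210:290],(400,450))]))"
```

```text
cap rows 194 261 disc edge []
```

View pics/h6.png

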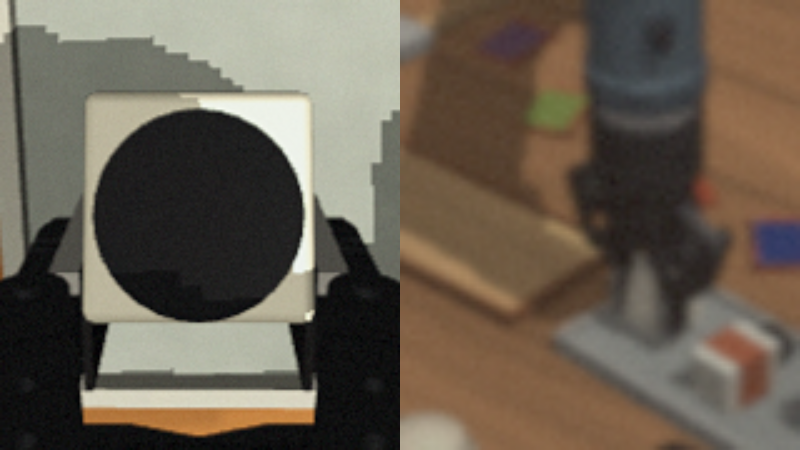

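The cap is concentric with the body as seen from the camera, so the jar still leans about 20–25° towards the robot. I'll keep pressing and dragging.

apply_moves --series '[[[-0.004,0,0.002,0,0.2],[-0.008,0,0.004,0,0.2],[-0.012,0,0.005,0,0.2],[-0.014,0,0.006,0,0.2],[-0.014,0,0.007,0,0.2]]]'

```text
clock: 16.2
position: [0.6165, 0.0585, 0.0278]
ee_rot: [3.141, -0.004, 3.045]
wrist_force: [-9.7, 0.8, 18.3]
grip_width: 0.0352
grip_force: 64.1
```

```bash
cat > sq.py <<'E'
from h import *
# body top-face corners: bright region width at rear/front + concentricity of cap in body
w=snap('wrist'); st=arm.get_state(); p=np.array(st['position'])
c=int(round(proj(w,p)[0])); g=w['img'].max(2)[:,c-3:c+4].mean(1); lat=w['img'].max(2)
d=np.where(g[160:290]<60)[0]+160; print('cap rows',d[0],d[d<d[0]+90][-1])
print(g[150:290].round().astype(int).tolist())
E
python3 sq.py
```

```text
cap rows 210 289
[193, 195, 194, 194, 193, 194, 192, 193, 192, 192, 190, 191, 189, 191, 189, 189, 189, 189, 189, 189, 189, 190, 190, 193, 155, 118, 111, 111, 111, 111, 112, 114, 114, 114, 92, 106, 111, 111, 110, 108, 110, 108, 133, 156, 108, 88, 86, 117, 174, 213, 229, 235, 239, 240, 240, 240, 240, 244, 224, 96, 2, 11, 7, 8, 9, 8, 9, 7, 7, 25, 30, 31, 28, 28, 29, 29, 29, 30, 31, 27, 29, 29, 28, 26, 30, 29, 28, 29, 26, 27, 28, 29, 30, 27, 28, 29, 29, 27, 31, 28, 28, 28, 28, 25, 27, 26, 28, 27, 25, 26, 28, 28, 28, 28, 28, 19, 15, 17, 18, 16, 16, 16, 17, 18, 15, 16, 17, 17, 15, 16, 15, 18, 18, 13, 16, 15, 17, 16, 16, 15]
```

Run:
```python
from h import *
w=snap('wrist'); p=arm.get_state()['position']; c=proj(w,p)[0]
for v,z in((197.5,.058),(209.5,.074),(265,.074)): print(v,z,ray(w,c,v,z).round(4))
print(p)
```

```text
197.5 0.058 [0.5775 0.0624 0.058 ]
209.5 0.074 [0.5768 0.0626 0.074 ]
265 0.074 [0.5958 0.0607 0.074 ]
[0.61648449 0.05848341 0.02790032]
```

The jar is only about 15° off upright, well within its tipping limit, so I'll release it to settle.

apply_moves --series '[[[0.002,0,-0.004,0,0.5],[0.002,0,-0.004,0,0.55],[0.002,0,-0.004,0,0.6],[0.002,0,-0.004,0,0.6],[0.002,0,-0.05,0,0.6],[0.002,0,-0.1,0,0.6],[0.002,0,-0.12,0,0.6]]]'

```text
clock: 17.18
position: [0.6171, 0.0584, 0.1498]
ee_rot: [3.141, 0.004, 3.045]
wrist_force: [0.0, -0.5, -0.9]
grip_width: 0.0513
grip_force: 0.0
```

Run:
```python
from h import *
w=snap('wrist')
cv2.imwrite('pics/h7.png',cv2.resize(w['img'][60:300,90:410],(640,480)))
```

```text
(no output)
```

View pics/h7.png

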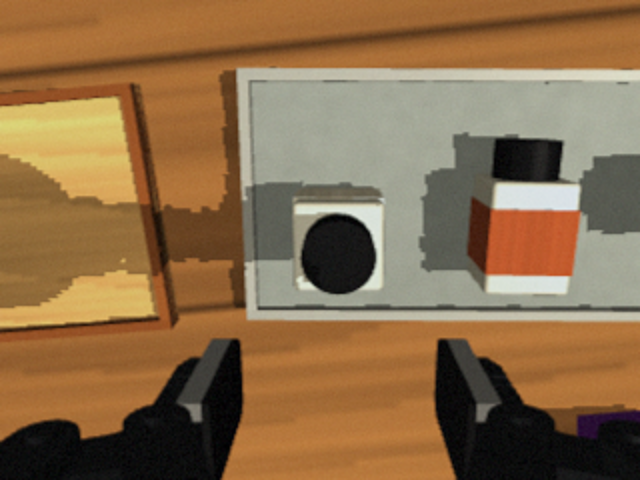

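jar4 now stands upright, with its cap at (338,253) in the crop. jar3 lies at (533,236) with its cap up the image. Measuring both numerically.

Run:
```python
from h import *
w=snap('wrist'); hsv=cv2.cvtColor(w['img'],cv2.COLOR_BGR2HSV)
print(hsv[178,352:366:4].tolist())
m=cv2.inRange(hsv,(0,170,150),(14,255,255)); z=np.zeros_like(m); z[150:215,325:390]=255; m&=z
n,l,s,ce=cv2.connectedComponentsWithStats(m);k=1+np.argmax(s[1:,4]); print(s[k],ce[k])
cs,_=cv2.findContours((l==k).astype(np.uint8),0,1); 
pts=np.array([ray(w,*p,.046)[:2] for p in cs[0][:,0]],np.float32);print(cv2.minAreaRect(pts))
# body top face: bright (white or label) column extents
b=(((hsv[...,2]>200)&(hsv[...,1]<60))|(m>0)).astype(np.uint8)
zz=np.zeros_like(b); zz[140:215,325:390]=1; b*=zz
n,l,s,ce=cv2.connectedComponentsWithStats(b);k=1+np.argmax(s[1:,4]);print(s[k])
cs,_=cv2.findContours((l==k).astype(np.uint8),0,1)
pts=np.array([ray(w,*p,.046)[:2] for p in cs[0][:,0]],np.float32);print(cv2.minAreaRect(pts))
for n,q,z in(('cap4',(259,186.5),.074),('face-top',(358,150),.046),('face-bot',(356,206.5),.046),('cap3end',(354,129),.042)): print(n,ray(w,*q,z).round(4))
print(arm.get_state()['position'],arm.get_state()['ee_rot'])
```

```text
[[9, 193, 192], [9, 191, 196], [9, 193, 189], [10, 194, 193]]
[ 332  164   47   33 1357] [354.69344141 179.816507  ]
((0.6100687980651855, 0.14101064205169678), (0.03648368641734123, 0.027547918260097504), 83.53579711914062)
[ 332  151   47   55 2228]
((0.6088817715644836, 0.14116130769252777), (0.03648640587925911, 0.04649106785655022), 83.64413452148438)
cap4 [0.6011 0.061  0.074 ]
face-top [0.5852 0.1438 0.046 ]
face-bot [0.6338 0.1419 0.046 ]
cap3end [0.5684 0.1419 0.042 ]
[0.61691626 0.05855327 0.14892916] [3.14050133 0.00400682 3.04533937]
```

apply_moves --series '[[[0.01,0.04,0,0,0.6],[0.022,0.0815,0.02,1,0.6],[0.022,0.0815,0.06,1,0.6],[0.022,0.0815,0.085,1,0.6],[0.022,0.0815,0.1,1,0.6],[0.022,0.0815,0.11,1,0.6],[0.022,0.0815,0.115,1,0.6],[0.022,0.0815,0.115,1,0.6],[0.022,0.0815,0.115,1,0.2],[0.022,0.0815,0.115,1,0.2],[0.022,0.0815,0.115,1,0.2],[0.022,0.0815,0.115,1,0.2],[0.014,0.0815,0.114,1,0.2],[0.008,0.0815,0.114,1,0.2],[0.004,0.0815,0.114,1,0.2],[0.001,0.0815,0.113,1,0.2],[-0.002,0.0815,0.112,1,0.2],[-0.004,0.0815,0.111,1,0.2],[-0.004,0.0815,0.111,1,0.2]]]'

```text
clock: 19.65
position: [0.6198, 0.1398, 0.0334]
ee_rot: [-3.139, -0.015, 3.03]
wrist_force: [-16.0, 0.4, 4.9]
grip_width: 0.035
grip_force: 61.2
```

```bash
python3 d.py
```

```text
cap rows 185 233 disc edge [197, 198, 199, 200]
```

apply_moves --series '[[[-0.001,0,-0.002,0,0.2],[-0.003,0,-0.004,0,0.2],[-0.005,0,-0.005,0,0.2],[-0.006,0,-0.006,0,0.2],[-0.006,0,-0.006,0,0.2]]]'

```text
clock: 20.32
position: [0.6206, 0.1396, 0.0361]
ee_rot: [-3.137, -0.026, 3.031]
wrist_force: [-19.0, 2.8, -7.2]
grip_width: 0.0349
grip_force: 60.8
```

```bash
python3 d.py
```

```text
cap rows 184 233 disc edge [197, 198, 199, 200]
```

apply_moves --series '[[[-0.003,0,0,0,0.2],[-0.006,0,-0.0005,0,0.2],[-0.008,0,-0.001,0,0.2],[-0.008,0,-0.001,0,0.2]]]'

```text
clock: 20.88
position: [0.6211, 0.1396, 0.0363]
ee_rot: [-3.135, -0.041, 3.032]
wrist_force: [-40.3, 2.9, 10.7]
grip_width: 0.0352
grip_force: 63.2
```

```bash
python3 d.py
```

```text
cap rows 184 233 disc edge [197, 198, 199, 200]
```

apply_moves --series '[[[0.002,0,-0.002,0,0.2],[0.002,0,-0.004,0,0.2],[0.002,0,-0.004,0,0.2]]]'

```text
clock: 21.3
position: [0.6288, 0.1386, 0.0423]
ee_rot: [-3.138, -0.021, 3.03]
wrist_force: [-17.3, 2.0, -3.0]
grip_width: 0.0348
grip_force: 60.9
```

```bash
python3 d.py
```

```text
cap rows 175 231 disc edge [198, 199, 200, 201]
```

apply_moves --series '[[[-0.003,0,-0.001,0,0.2],[-0.006,0,-0.002,0,0.2],[-0.006,0,-0.002,0,0.2]]]'

```text
clock: 21.72
position: [0.6353, 0.1378, 0.0448]
ee_rot: [-3.138, -0.021, 3.029]
wrist_force: [-17.8, 1.7, 0.5]
grip_width: 0.0351
grip_force: 61.1
```

```bash
python3 d.py
```

```text
cap rows 168 231 disc edge [200, 201, 202, 203]
```

Turning well. Continuing along the arc.

apply_moves --series '[[[-0.003,0,-0.001,0,0.2],[-0.006,0,-0.0015,0,0.2],[-0.009,0,-0.002,0,0.2],[-0.009,0,-0.002,0,0.2]]]'

```text
clock: 22.28
position: [0.6452, 0.1368, 0.0471]
ee_rot: [-3.139, -0.019, 3.029]
wrist_force: [-16.4, 1.6, 0.4]
grip_width: 0.0354
grip_force: 60.4
```

```bash
python3 d.py
```

```text
cap rows 165 233 disc edge [229, 230, 231, 232]d.py:3: RuntimeWarning: Mean of empty slice.
  e=[i for i in range(a+3,a+75) if i+6<len(g) and g[i:i+6].mean()-g[i-6:i].mean()>6]
  ret = ret.dtype.type(ret / rcount)
```

apply_moves --series '[[[-0.003,0,0,0,0.2],[-0.006,0,0,0,0.2],[-0.009,0,0,0,0.2],[-0.012,0,0.0005,0,0.2],[-0.015,0,0.001,0,0.2],[-0.018,0,0.0015,0,0.2],[-0.018,0,0.0015,0,0.2]]]'

```text
clock: 23.2
position: [0.6645, 0.1347, 0.0464]
ee_rot: [-3.139, -0.016, 3.029]
wrist_force: [-15.4, 0.1, 3.3]
grip_width: 0.0349
grip_force: 59.5
```

```bash
python3 sq.py
```

```text
cap rows 161 242
[173, 174, 174, 173, 173, 175, 174, 174, 176, 182, 105, 29, 15, 17, 21, 15, 18, 19, 18, 18, 20, 18, 18, 20, 21, 20, 19, 19, 21, 18, 20, 21, 21, 20, 18, 21, 20, 18, 19, 20, 20, 19, 19, 19, 17, 19, 20, 19, 16, 20, 19, 22, 18, 18, 19, 20, 18, 19, 19, 19, 21, 21, 18, 20, 18, 19, 18, 21, 19, 19, 19, 23, 19, 20, 20, 18, 18, 21, 17, 17, 18, 22, 13, 15, 15, 15, 17, 15, 15, 13, 13, 13, 10, 221, 235, 234, 177, 155, 159, 160, 163, 165, 160, 138, 115, 111, 110, 113, 112, 101, 81, 78, 79, 79, 77, 78, 95, 107, 108, 88, 100, 164, 175, 177, 182, 185, 189, 188, 189, 190, 193, 192, 191, 190, 189, 189, 189, 188, 189, 189]
```

apply_moves --series '[[[-0.003,0,0.0005,0,0.2],[-0.006,0,0.001,0,0.2],[-0.009,0,0.002,0,0.2],[-0.012,0,0.0025,0,0.2],[-0.012,0,0.0025,0,0.2]]]'

```text
clock: 23.88
position: [0.6846, 0.1323, 0.0468]
ee_rot: [-3.141, 0.001, 3.028]
wrist_force: [-0.0, -0.0, -0.8]
grip_width: 0.0349
grip_force: 59.8
```

```bash
python3 sq.py | head -1
```

```text
cap rows 164 245
```

apply_moves --series '[[[0,0,-0.018,0,0.2],[0.05,0,-0.018,0,0.2],[0.1,0,-0.018,0,0.2],[0.1,0,-0.002,0,0.2],[0.097,0,0.002,0,0.2],[0.093,0,0.005,0,0.2],[0.089,0,0.007,0,0.2],[0.085,0,0.009,0,0.2],[0.081,0,0.011,0,0.2],[0.077,0,0.012,0,0.2],[0.077,0,0.012,0,0.2]]]'

```text
clock: 25.3
position: [0.6065, 0.1418, 0.0357]
ee_rot: [3.141, -0.004, 3.028]
wrist_force: [-7.6, 0.1, 12.1]
grip_width: 0.0349
grip_force: 64.0
```

```bash
python3 sq.py
```

```text
cap rows 175 258
[178, 178, 180, 178, 180, 180, 178, 177, 177, 177, 179, 177, 180, 180, 161, 145, 144, 114, 102, 103, 103, 105, 105, 107, 80, 34, 23, 25, 26, 24, 25, 24, 24, 25, 25, 22, 25, 26, 25, 22, 26, 25, 25, 26, 24, 25, 25, 25, 26, 25, 27, 26, 25, 25, 25, 25, 26, 25, 27, 25, 26, 26, 25, 26, 27, 25, 25, 28, 28, 27, 27, 26, 26, 29, 27, 27, 28, 26, 27, 26, 28, 28, 28, 28, 28, 28, 29, 27, 26, 27, 28, 29, 28, 29, 29, 27, 28, 28, 28, 27, 29, 29, 27, 30, 28, 30, 27, 27, 21, 88, 172, 182, 177, 172, 163, 161, 130, 166, 174, 174, 174, 174, 174, 175, 173, 173, 174, 174, 174, 173, 171, 171, 173, 172, 170, 173, 173, 173, 173, 174]
```

apply_moves --series '[[[-0.004,0,0.002,0,0.2],[-0.008,0,0.004,0,0.2],[-0.012,0,0.005,0,0.2],[-0.014,0,0.006,0,0.2],[-0.014,0,0.007,0,0.2]]]'

```text
clock: 25.98
position: [0.6205, 0.1406, 0.0291]
ee_rot: [3.141, -0.004, 3.028]
wrist_force: [-8.5, 0.6, 18.0]
grip_width: 0.035
grip_force: 65.6
```

```bash
python3 sq.py;python3 - <<'E'
from h import *
w=snap('wrist'); p=arm.get_state()['position']; c=proj(w,p)[0]
for v in (175,185,195,205): print(v,ray(w,c,v,.058)[0].round(4),ray(w,c,v,.074)[0].round(4))
E
```

```text
cap rows 195 284
[174, 173, 173, 174, 172, 172, 174, 174, 173, 175, 174, 173, 172, 172, 172, 173, 170, 170, 164, 113, 97, 100, 101, 100, 99, 100, 100, 97, 100, 100, 101, 85, 99, 108, 170, 202, 222, 232, 233, 235, 212, 203, 205, 214, 114, 12, 6, 23, 30, 30, 28, 29, 31, 28, 29, 29, 29, 31, 29, 29, 28, 31, 29, 30, 29, 31, 28, 31, 29, 31, 30, 30, 28, 27, 27, 28, 30, 29, 28, 28, 31, 27, 28, 29, 30, 28, 27, 28, 26, 29, 30, 29, 26, 28, 28, 30, 28, 28, 28, 26, 28, 25, 26, 25, 27, 28, 27, 26, 27, 27, 27, 29, 27, 24, 27, 28, 25, 27, 27, 26, 27, 22, 15, 17, 16, 19, 17, 19, 17, 16, 17, 14, 17, 15, 13, 7, 138, 169, 118, 85]
175 0.5735 0.5703
185 0.5771 0.5734
195 0.5809 0.5766
205 0.5847 0.5798
```

apply_moves --series '[[[0.002,0,-0.004,0,0.5],[0.002,0,-0.004,0,0.55],[0.002,0,-0.004,0,0.6],[0.002,0,-0.004,0,0.6],[0.002,0,-0.05,0,0.6],[0.03,0,-0.1,0,0.6],[0.08,-0.03,-0.16,0,0.6],[0.13,-0.06,-0.22,0,0.6],[0.13,-0.06,-0.26,0,0.6],[0.13,-0.06,-0.28,0,0.6],[0.13,-0.06,-0.28,0,0.6]]]'

```text
clock: 27.45
position: [0.4865, 0.0951, 0.3106]
ee_rot: [3.139, 0.005, 3.028]
wrist_force: [0.6, 0.2, 0.0]
grip_width: 0.0514
grip_force: 0.0
```

Run:
```python
from h import *
st=arm.get_state(); print(st['position'],st['ee_rot'])
w=snap('wrist')
cv2.imwrite('pics/v13.png',cv2.resize(w['img'],(768,576)))
```

```text
[0.48652786 0.09508159 0.31060511] [3.13879289 0.00517817 3.02761228]
```

View pics/v13.png

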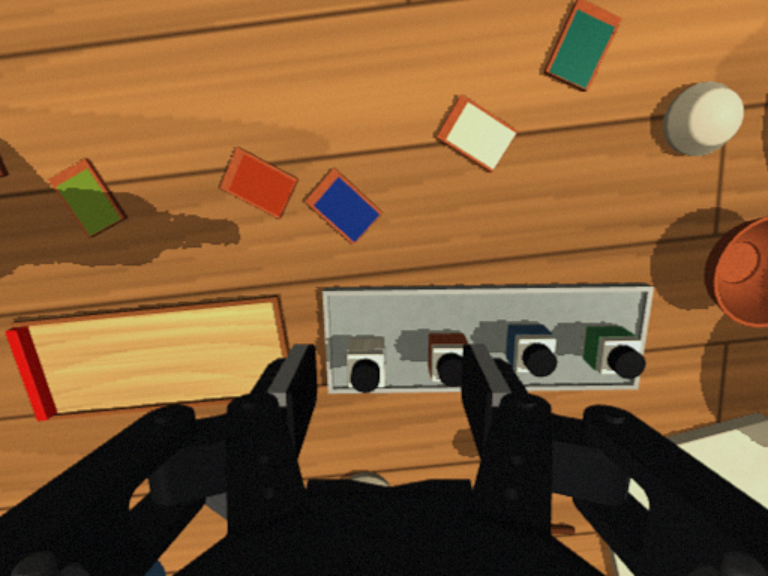

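All four jars stand upright. The rust tile has moved, now at (260,182), so I'll measure every tile and the tray afresh.

```bash
cat > tiles.py <<'E'
from h import *
HS={'teal':((75,80,40),(95,255,255)),'cream':((15,8,170),(60,60,255)),'blue':((108,120,60),(128,255,255)),'rust':((0,170,60),(9,255,255)),'olive':((26,110,50),(45,255,255)),'violet':((130,30,40),(172,255,255))}
def tiles(s,zt=.008,only=None,xmax=.52):
    hsv=cv2.cvtColor(cv2.medianBlur(s['img'],3),cv2.COLOR_BGR2HSV); out={}
    for n,(lo,hi) in HS.items():
        if only and n not in only: continue
        m=cv2.inRange(hsv,lo,hi); k,l,st,ce=cv2.connectedComponentsWithStats(m); best=None
        for i in range(1,k):
            if st[i,4]<60: continue
            P=ray(s,*ce[i],zt)
            if not(.25<P[0]<xmax and -.42<P[1]<.36): continue
            cs,_=cv2.findContours((l==i).astype(np.uint8),0,1)
            R=cv2.minAreaRect(np.array([ray(s,*p,zt)[:2] for p in cs[0][:,0]],np.float32))
            L,W=max(R[1]),min(R[1]); e=abs(L-.062)+abs(W-.042)
            ang=R[2] if R[1][0]>R[1][1] else R[2]+90   # direction of the long side
            if e<.03 and(best is None or e<best[0]): best=(e,np.round(R[0],4),round(L,3),round(W,3),round(ang%180,1),ce[i].round(1))
        out[n]=best
    return out
def show(s,**k):
    for n,b in tiles(s,**k).items(): print(n,b and b[1:])
E
python3 - <<'E'
from tiles import *
w=snap('wrist'); t=snap('top'); show(w); print(); show(t)
for nm,s in(('w',w),('t',t)):
    hsv=cv2.cvtColor(s['img'],cv2.COLOR_BGR2HSV)
    for lab,lo,hi,z in(('red',(0,200,110),(5,255,255),.024),('floor',(14,80,140),(28,190,255),.008)):
        m=cv2.inRange(hsv,lo,hi); m=cv2.morphologyEx(m,cv2.MORPH_OPEN,np.ones((3,3)))
        k,l,st,ce=cv2.connectedComponentsWithStats(m)
        for i in range(1,k):
            P=ray(s,*ce[i],z)
            if st[i,4]>60 and .54<P[0]<.64 and -.34<P[1]<-.05:
                cs,_=cv2.findContours((l==i).astype(np.uint8),0,1)
                R=cv2.minAreaRect(np.array([ray(s,*p,z)[:2] for p in cs[0][:,0]],np.float32)); print(nm,lab,st[i,4],np.round(R[0],4),np.round(R[1],4),round(R[2],2),np.round(cv2.boxPoints(R),3).tolist())
c=lambda u,v:((u+.5)/1.5-.5,(v+.5)/1.5-.5)
for n,p,z in(('j4',(366,374),.074),('j3',(452,368),.074),('j2',(539,360),.074),('j1',(627,362),.074)): print(n,ray(w,*c(*p),z).round(4))
E
```

```text
teal (array([0.3325, 0.2893]), 0.053, 0.036, 151.7, array([388.2,  33.5]))
cream (array([0.3959, 0.1946]), 0.053, 0.037, 53.2, array([320.7,  91.4]))
blue (array([0.4499, 0.0582]), 0.053, 0.037, 41.0, array([230.8, 140.6]))
rust (array([ 0.415 , -0.0235]), 0.066, 0.044, 55.7, array([172.2, 123. ]))
olive (array([ 0.4146, -0.1933]), 0.054, 0.037, 20.4, array([ 58.6, 135.7]))
violet None

teal (array([0.3335, 0.2866]), 0.048, 0.032, 150.6, array([178.3, 264.8]))
cream None
blue (array([0.4502, 0.0572]), 0.047, 0.031, 36.8, array([245.3, 230.9]))
rust (array([ 0.4156, -0.0231]), 0.057, 0.04, 56.2, array([267.4, 240.1]))
olive (array([ 0.4141, -0.1928]), 0.051, 0.036, 20.9, array([316.2, 240.6]))
violet (array([ 0.3538, -0.2926]), 0.049, 0.033, 8.0, array([345.4, 258. ]))
w red 495 [ 0.5832 -0.3007] [0.0134 0.1056] 89.31 [[0.5299999713897705, -0.3070000112056732], [0.6359999775886536, -0.30799999833106995], [0.6359999775886536, -0.29499998688697815], [0.5299999713897705, -0.2930000126361847]]
w floor 9182 [ 0.586  -0.1645] [0.2645 0.1051] 89.35 [[0.5320000052452087, -0.29600000381469727], [0.6370000243186951, -0.296999990940094], [0.6399999856948853, -0.032999999821186066], [0.5350000262260437, -0.03200000151991844]]
w floor 716 [ 0.5811 -0.3256] [0.0328 0.1217] 70.12 [[0.5180000066757202, -0.3199999928474426], [0.6330000162124634, -0.3619999885559082], [0.6439999938011169, -0.3310000002384186], [0.5289999842643738, -0.289000004529953]]
t floor 2232 [ 0.5853 -0.1658] [0.2588 0.1065] 89.74 [[0.531000018119812, -0.29499998688697815], [0.6380000114440918, -0.29499998688697815], [0.6389999985694885, -0.03700000047683716], [0.5329999923706055, -0.035999998450279236]]
j4 [0.5947 0.0625 0.074 ]
j3 [0.5977 0.1424 0.074 ]
j2 [0.5987 0.2227 0.074 ]
j1 [0.6099 0.3033 0.074 ]
```

```bash
cat > plan.py <<'E'
from h import *
S=np.array([.5843,-.296]); D=np.array([.0113,.9999])
def fr(yw): return np.array([[np.cos(yw),np.sin(yw)],[np.sin(yw),-np.cos(yw)]])
def plan(xy,ang,s,ztile=None):
    st=arm.get_state(); p=np.array(st['position']); yw=st['ee_rot'][2]; q7=st['q'][6]
    jaw=np.degrees(np.arctan2(-np.cos(yw),np.sin(yw)))
    turn=-((ang-90-jaw+90)%180-90); 
    a=fr(yw)@(np.array(xy)-p[:2]); print('PICK shift',a.round(4),'dz to .017',round(p[2]-.017,4),'turn',round(turn,1),'alt',round(turn-np.sign(turn)*180,1),'q7',round(q7,2))
    for t in(turn,turn-np.sign(turn)*180):
        y2=yw-np.radians(t); j2=jaw-t; t2=-((-.65-j2+90)%180-90)
        P=S+D*s; b=fr(y2)@(P-np.array(xy)); print(' if turn',round(t,1),'PLACE shift',b.round(4),'turn',round(t2,1))
E
python3 - <<'E'
from plan import *
plan((.415,-.0235),55.7,.035)
E
```

```text
PICK shift [ 0.056  -0.1256] dz to .017 0.2899 turn -62.2 alt 117.8 q7 1.23
 if turn -62.2 PLACE shift [ 0.1006 -0.274 ] turn -33.7
 if turn 117.8 PLACE shift [-0.1006  0.274 ] turn -33.7
```

apply_moves --series '[[[0.01,-0.02,0.03,10,0.75],[0.02,-0.04,0.06,20,0.75],[0.03,-0.06,0.09,30,0.75],[0.04,-0.08,0.12,40,0.75],[0.05,-0.1,0.15,50,0.75],[0.056,-0.1256,0.17,60,0.75],[0.056,-0.1256,0.19,70,0.75],[0.056,-0.1256,0.2,80,0.75],[0.056,-0.1256,0.21,90,0.75],[0.056,-0.1256,0.22,100,0.75],[0.056,-0.1256,0.235,110,0.75],[0.056,-0.1256,0.25,117.8,0.75],[0.056,-0.1256,0.27,117.8,0.75],[0.056,-0.1256,0.283,117.8,0.75],[0.056,-0.1256,0.29,117.8,0.75],[0.056,-0.1256,0.29,117.8,0.75],[0.056,-0.1256,0.29,117.8,0.3],[0.056,-0.1256,0.29,117.8,0.3],[0.056,-0.1256,0.29,117.8,0.3],[0.056,-0.1256,0.29,117.8,0.3]]]'

```text
clock: 30.1
position: [0.4156, -0.0236, 0.0186]
ee_rot: [3.141, -0.001, 0.972]
wrist_force: [-3.1, -0.7, 9.2]
grip_width: 0.0403
grip_force: 59.3
```

apply_moves --series '[[[0,0,-0.03,0,0.3],[0,0,-0.06,0,0.3],[0,0,-0.08,0,0.3],[0,0,-0.08,0,0.3]]]'

```text
clock: 30.6
position: [0.4164, -0.0231, 0.099]
ee_rot: [3.139, -0.002, 0.973]
wrist_force: [-0.5, 0.9, -0.6]
grip_width: 0.0402
grip_force: 60.4
```

Run:
```python
from tiles import *
w=snap('wrist'); p=np.array(arm.get_state()['position'])
hsv=cv2.cvtColor(w['img'],cv2.COLOR_BGR2HSV); m=cv2.inRange(hsv,(0,150,40),(11,255,255))
k,l,st,ce=cv2.connectedComponentsWithStats(m)
for i in range(1,k):
    if st[i,4]>150: print(st[i],ce[i].round(1))
print('tip px',proj(w,p+[0,0,-.012]), 'bench px',proj(w,[.415,-.0235,.008]))
cs,_=cv2.findContours((l==1+np.argmax(st[1:,4])).astype(np.uint8),0,1)
R=cv2.minAreaRect(np.array([ray(w,*q,p[2]-.009)[:2] for q in max(cs,key=len)[:,0]],np.float32)); print(R,p)
t=snap('top'); print(tiles(t,only=['rust']))
```

```text
[  21    0   71   21 1224] [57.2  9.3]
[ 197   38   78  106 1291] [231.  109.3]
[ 216  184   87  114 9155] [259.  239.3]
tip px [261.08752076 242.72255053] bench px [259.62147448 202.47720195]
((0.4153859615325928, -0.02173115313053131), (0.06512239575386047, 0.044005729258060455), 55.7762565612793) [ 0.4158337  -0.02305771  0.09816625]
{'rust': None}
```

Tile held: it measures 65x44 mm and is aligned. Placing it against the stop.

apply_moves --series '[[[-0.015,0.04,-0.01,-5,0.3],[-0.03,0.08,-0.01,-10,0.3],[-0.045,0.12,-0.01,-15,0.3],[-0.06,0.16,-0.01,-20,0.3],[-0.075,0.2,-0.01,-25,0.3],[-0.09,0.24,0,-30,0.3],[-0.102,0.273,0.02,-33.6,0.3],[-0.102,0.273,0.04,-33.6,0.3],[-0.102,0.273,0.055,-33.6,0.3],[-0.102,0.273,0.065,-33.6,0.3],[-0.102,0.273,0.072,-33.6,0.3],[-0.102,0.273,0.072,-33.6,0.3],[-0.102,0.273,0.072,-33.6,0.62],[-0.102,0.273,0.072,-33.6,0.62],[-0.102,0.273,0.06,-33.6,0.62],[-0.102,0.273,0.02,-33.6,0.62],[-0.102,0.273,-0.04,-33.6,0.62],[-0.102,0.273,-0.1,-33.6,0.62],[-0.102,0.273,-0.12,-33.6,0.62]]]'

```text
clock: 33.08
position: [0.5851, -0.263, 0.2229]
ee_rot: [3.135, 0.002, 1.558]
wrist_force: [0.5, -0.0, -1.0]
grip_width: 0.0532
grip_force: 0.0
```

```bash
cat >> plan.py <<'E'
def tray_tile(s,z,n,lohi=None):
    "tile rect in tray coordinates (along, across, angle)"
    from tiles import HS
    hsv=cv2.cvtColor(cv2.medianBlur(s['img'],3),cv2.COLOR_BGR2HSV); lo,hi=lohi or HS[n]
    m=cv2.inRange(hsv,lo,hi); k,l,st,ce=cv2.connectedComponentsWithStats(m)
    for i in range(1,k):
        P=ray(s,*ce[i],z)
        if st[i,4]>60 and .53<P[0]<.64 and -.293<P[1]<-.03:
            cs,_=cv2.findContours((l==i).astype(np.uint8),0,1)
            c,sz,a=cv2.minAreaRect(np.array([ray(s,*q,z)[:2] for q in cs[0][:,0]],np.float32))
            d=np.array(c)-S; a=a if sz[0]>sz[1] else a+90
            print(n,'along',round(d@D,4),'across',round(float(d@[-D[1],D[0]]),4),'size',np.round(sz,3),'ang off',round((a-89.35+90)%180-90,1),'area',st[i,4])
E
python3 - <<'E'
from plan import *
from tiles import *
w=snap('wrist'); tray_tile(w,.016,'rust'); t=snap('top'); show(t); print(arm.get_state()['position'])
plan((.4499,.0582),41.0,.070)
E
```

```text
rust along 0.0266 across 0.0018 size [0.083 0.11 ] ang off -89.4 area 3028
teal (array([0.3332, 0.2875]), 0.047, 0.031, 153.8, array([178.2, 265. ]))
cream None
blue (array([0.4504, 0.0569]), 0.046, 0.03, 36.9, array([244.6, 230.6]))
rust None
olive None
violet None
[ 0.58471686 -0.26231638  0.22078648]
PICK shift [ 0.3188 -0.1388] dz to .017 0.2038 turn 48.3 alt -131.7 q7 0.62
 if turn 48.3 PLACE shift [-0.0844  0.3032] turn -48.3
 if turn -131.7 PLACE shift [ 0.0844 -0.3032] turn -48.3
```

Run:
```python
from plan import *
w=snap('wrist'); hsv=cv2.cvtColor(w['img'],cv2.COLOR_BGR2HSV)
c=lambda p:tuple(np.round(proj(w,p)).astype(int))
for s in (-.006,.015,.03,.045,.06,.064,.068,.075): u,v=c([*(S+D*s),.016]); print(s,(u,v),hsv[v,u].tolist())
tray_tile(w,.016,'rust',((4,150,60),(12,255,255)))
```

```text
-0.006 (np.int64(259), np.int64(206)) [1, 238, 211]
0.015 (np.int64(259), np.int64(189)) [7, 237, 170]
0.03 (np.int64(259), np.int64(177)) [6, 224, 175]
0.045 (np.int64(259), np.int64(165)) [6, 225, 176]
0.06 (np.int64(259), np.int64(152)) [7, 226, 174]
0.064 (np.int64(259), np.int64(148)) [6, 227, 175]
0.068 (np.int64(259), np.int64(145)) [10, 190, 165]
0.075 (np.int64(259), np.int64(139)) [21, 134, 213]
rust along 0.0998 across 0.0012 size [0.23  0.116] ang off -0.1 area 1938
rust along 0.0347 across 0.0029 size [0.066 0.044] ang off -0.0 area 1999
```

Tile 1 lies at 34.7 mm along, 3 mm off centre and square. Next is the blue tile.

apply_moves --series '[[[0.05,-0.022,0,6,0.75],[0.1,-0.044,0,14,0.75],[0.15,-0.066,0.02,23,0.75],[0.2,-0.088,0.05,32,0.75],[0.25,-0.11,0.08,40,0.75],[0.3,-0.13,0.11,48.3,0.75],[0.319,-0.139,0.14,48.3,0.75],[0.319,-0.139,0.17,48.3,0.75],[0.319,-0.139,0.19,48.3,0.75],[0.319,-0.139,0.2,48.3,0.75],[0.319,-0.139,0.203,48.3,0.75],[0.319,-0.139,0.203,48.3,0.3],[0.319,-0.139,0.203,48.3,0.3],[0.319,-0.139,0.203,48.3,0.3],[0.319,-0.139,0.203,48.3,0.3],[0.319,-0.139,0.18,48.3,0.3],[0.319,-0.139,0.14,48.3,0.3],[0.319,-0.139,0.12,48.3,0.3],[0.319,-0.139,0.12,48.3,0.3]]]'

```text
clock: 35.6
position: [0.4495, 0.0597, 0.0991]
ee_rot: [3.14, -0.003, 0.716]
wrist_force: [0.1, -0.3, -0.6]
grip_width: 0.0415
grip_force: 61.2
```

```bash
cat >> plan.py <<'E'
def held(n,s,lohi=None):
    "where the held tile is, and the shift that brings it to s along the tray"
    from tiles import HS
    st=arm.get_state(); p=np.array(st['position']); yw=st['ee_rot'][2]; w=snap('wrist'); z=p[2]-.010
    hsv=cv2.cvtColor(cv2.medianBlur(w['img'],3),cv2.COLOR_BGR2HSV); lo,hi=lohi or HS[n]
    k,l,stt,ce=cv2.connectedComponentsWithStats(cv2.inRange(hsv,lo,hi)); i=1+np.argmax(stt[1:,4])
    cs,_=cv2.findContours((l==i).astype(np.uint8),0,1); c,sz,a=cv2.minAreaRect(np.array([ray(w,*q,z)[:2] for q in cs[0][:,0]],np.float32))
    a=a if sz[0]>sz[1] else a+90; t=-((89.35-a+90)%180-90); c=np.array(c)
    r=np.radians(-t); R=np.array([[np.cos(r),-np.sin(r)],[np.sin(r),np.cos(r)]])
    goal=S+D*s-R@(c-p[:2])
    print('held',n,c.round(4),'size',np.round(sz,3),'off',(c-p[:2]).round(4),'jaw-tile',round((a-90-np.degrees(np.arctan2(-np.cos(yw),np.sin(yw)))+90)%180-90,1))
    print('PLACE shift',(fr(yw)@(goal-p[:2])).round(4),'turn',round(t,1),'z now',p[2].round(4))
E
python3 -c "
from plan import *
held('blue',.070)"
```

```text
held blue [0.4477 0.0604] size [0.054 0.039] off [-0.0017  0.0007] jaw-tile 0.0
PLACE shift [-0.0834  0.305 ] turn -48.3 z now 0.0991
```

apply_moves --series '[[[-0.012,0.044,-0.01,-7,0.3],[-0.024,0.088,-0.01,-14,0.3],[-0.036,0.132,-0.01,-21,0.3],[-0.048,0.176,-0.01,-28,0.3],[-0.06,0.22,-0.01,-35,0.3],[-0.072,0.264,0,-42,0.3],[-0.0834,0.305,0.02,-48.3,0.3],[-0.0834,0.305,0.04,-48.3,0.3],[-0.0834,0.305,0.055,-48.3,0.3],[-0.0834,0.305,0.06,-48.3,0.3],[-0.0834,0.305,0.0635,-48.3,0.3],[-0.0834,0.305,0.0635,-48.3,0.3],[-0.0834,0.305,0.0635,-48.3,0.62],[-0.0834,0.305,0.0635,-48.3,0.62],[-0.0834,0.305,0.05,-48.3,0.62],[-0.0834,0.305,0.0,-48.3,0.62],[-0.0834,0.305,-0.06,-48.3,0.62],[-0.0834,0.305,-0.12,-48.3,0.62],[-0.0834,0.305,-0.12,-48.3,0.62]]]'

```text
clock: 38.02
position: [0.5885, -0.2277, 0.2243]
ee_rot: [3.131, 0.003, 1.558]
wrist_force: [0.6, 0.3, -0.7]
grip_width: 0.0525
grip_force: 0.0
```

Run:
```python
from plan import *
w=snap('wrist'); tray_tile(w,.016,'rust',((4,150,60),(9,255,255))); tray_tile(w,.023,'blue')
from tiles import tiles
show=tiles(w); print(show)
plan((.3959,.1946),53.2,.105)
```

```text
rust along 0.0493 across 0.0016 size [0.046 0.093] ang off 0.7 area 1210
blue along 0.0742 across 0.0006 size [0.052 0.036] ang off -0.2 area 1391
{'teal': None, 'cream': None, 'blue': None, 'rust': None, 'olive': (0.013012977033853533, array([ 0.4131, -0.1923]), 0.053, 0.038, 20.4, array([110.8, 144.3])), 'violet': (0.012949371427297594, array([ 0.3529, -0.292 ]), 0.054, 0.037, 6.2, array([ 75.2, 223.6]))}
PICK shift [ 0.4187 -0.1963] dz to .017 0.2042 turn 36.1 alt -143.9 q7 0.53
 if turn 36.1 PLACE shift [-0.1952  0.3828] turn -36.2
 if turn -143.9 PLACE shift [ 0.1952 -0.3828] turn -36.2
```

apply_moves --series '[[[0.05,-0.024,0,3,0.75],[0.1,-0.047,0,7,0.75],[0.15,-0.07,0,12,0.75],[0.2,-0.094,0,17,0.75],[0.25,-0.117,0.02,22,0.75],[0.3,-0.14,0.05,27,0.75],[0.35,-0.164,0.08,32,0.75],[0.4,-0.188,0.11,36.1,0.75],[0.4187,-0.1963,0.14,36.1,0.75],[0.4187,-0.1963,0.17,36.1,0.75],[0.4187,-0.1963,0.19,36.1,0.75],[0.4187,-0.1963,0.203,36.1,0.75],[0.4187,-0.1963,0.205,36.1,0.75],[0.4187,-0.1963,0.205,36.1,0.3],[0.4187,-0.1963,0.205,36.1,0.3],[0.4187,-0.1963,0.205,36.1,0.3],[0.4187,-0.1963,0.205,36.1,0.3],[0.4187,-0.1963,0.16,36.1,0.3],[0.4187,-0.1963,0.12,36.1,0.3],[0.4187,-0.1963,0.12,36.1,0.3]]]'

```text
clock: 40.58
position: [0.3961, 0.1965, 0.1004]
ee_rot: [3.14, -0.006, 0.929]
wrist_force: [0.0, -0.1, -0.5]
grip_width: 0.0419
grip_force: 61.6
```

```bash
python3 -c "
from plan import *
held('cream',.106)"
```

```text
held cream [0.5051 0.1784] size [0.15  0.003] off [ 0.109  -0.0182] jaw-tile 31.2
PLACE shift [-0.2551  0.2898] turn -5.0 z now 0.1004
```

```bash
sed -i "s/i=1+np.argmax(stt\[1:,4\])/i=1+np.argmax(stt[1:,4]-50*np.linalg.norm(ce[1:]-proj(w,[*p[:2],z]),axis=1))/" plan.py; python3 -c "
from plan import *
w=snap('wrist');p=np.array(arm.get_state()['position']);u,v=proj(w,p-[0,0,.01]).astype(int)
h=cv2.cvtColor(w['img'],cv2.COLOR_BGR2HSV);print([h[v,x].tolist() for x in range(u-40,u+41,10)],[h[x,u].tolist() for x in range(v-40,v+31,10)])
held('cream',.106,((15,8,110),(60,110,255)))"
```

```text
[[11, 166, 123], [30, 70, 208], [32, 73, 213], [30, 67, 209], [31, 70, 210], [29, 66, 211], [31, 71, 207], [31, 66, 209], [109, 227, 9]] [[31, 70, 212], [31, 70, 208], [31, 69, 213], [31, 69, 211], [31, 70, 210], [32, 64, 214], [32, 66, 210], [32, 68, 213]]
held cream [0.3914 0.1947] size [0.055 0.04 ] off [-0.0029 -0.001 ] jaw-tile 0.1
PLACE shift [-0.1914  0.3839] turn -36.0 z now 0.0981
```

apply_moves --series '[[[-0.024,0.048,-0.02,-4,0.3],[-0.048,0.096,-0.02,-9,0.3],[-0.072,0.144,-0.02,-14,0.3],[-0.096,0.192,-0.02,-19,0.3],[-0.12,0.24,-0.02,-24,0.3],[-0.144,0.288,-0.01,-29,0.3],[-0.168,0.336,0,-33,0.3],[-0.19,0.384,0.02,-36,0.3],[-0.19,0.384,0.04,-36,0.3],[-0.19,0.384,0.05,-36,0.3],[-0.19,0.384,0.056,-36,0.3],[-0.19,0.384,0.056,-36,0.3],[-0.19,0.384,0.056,-36,0.62],[-0.19,0.384,0.056,-36,0.62],[-0.19,0.384,0.045,-36,0.62],[-0.19,0.384,0.0,-36,0.62],[-0.19,0.384,-0.06,-36,0.62],[-0.19,0.384,-0.12,-36,0.62],[-0.19,0.384,-0.12,-36,0.62]]]'

```text
clock: 43.1
position: [0.5912, -0.1884, 0.2242]
ee_rot: [3.131, 0.002, 1.556]
wrist_force: [-0.0, -1.1, -0.5]
grip_width: 0.0532
grip_force: 0.0
```

Run:
```python
from plan import *
from tiles import tiles
w=snap('wrist'); tray_tile(w,.023,'blue'); tray_tile(w,.023,'cream',((26,8,110),(60,110,255)))
print(tiles(w,only=['olive','violet']))
cv2.imwrite('pics/v14.png',cv2.resize(w['img'][60:300,100:420],(800,600)))
plan((.4131,-.1923),20.4,.139)
```

```text
blue along 0.0603 across 0.0005 size [0.027 0.036] ang off 89.6 area 638
cream along 0.1119 across -0.0011 size [0.054 0.037] ang off -0.3 area 1444
{'olive': (0.012671807497739794, array([ 0.4133, -0.1925]), 0.054, 0.038, 20.5, array([113.4, 177.2])), 'violet': (0.013197345376014712, array([ 0.353 , -0.2923]), 0.053, 0.037, 5.9, array([ 78.6, 252.2]))}
PICK shift [-0.0073 -0.1763] dz to .017 0.2041 turn 68.8 alt -111.2 q7 0.41
 if turn 68.8 PLACE shift [0.1742 0.0272] turn -68.9
 if turn -111.2 PLACE shift [-0.1742 -0.0272] turn -68.9
```

View pics/v14.png

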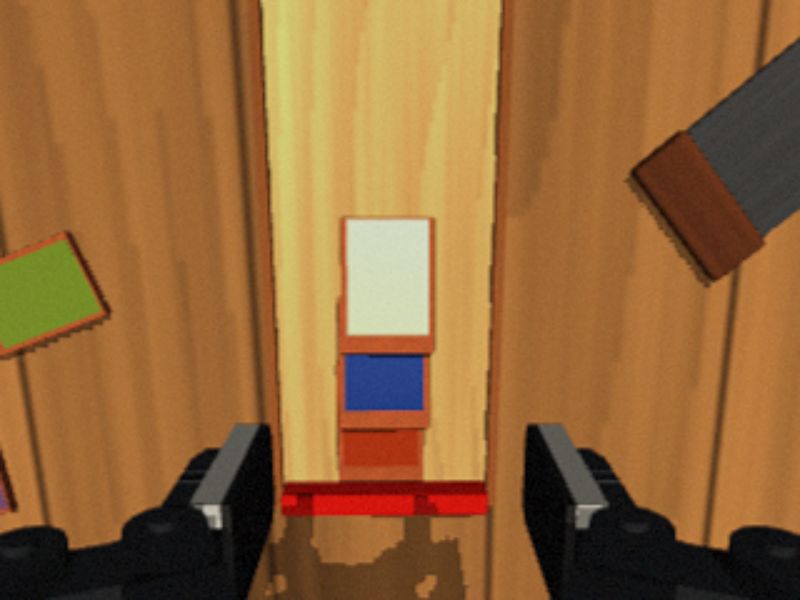

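The last picture shows the shingles rust, blue and cream in line, at (382,450), (385,380) and (388,280). Next is olive.

apply_moves --series '[[[-0.001,-0.03,0,10,0.75],[-0.002,-0.06,0,20,0.75],[-0.004,-0.1,0.02,30,0.75],[-0.006,-0.14,0.05,40,0.75],[-0.0073,-0.1763,0.08,50,0.75],[-0.0073,-0.1763,0.11,60,0.75],[-0.0073,-0.1763,0.14,68.8,0.75],[-0.0073,-0.1763,0.17,68.8,0.75],[-0.0073,-0.1763,0.19,68.8,0.75],[-0.0073,-0.1763,0.203,68.8,0.75],[-0.0073,-0.1763,0.205,68.8,0.75],[-0.0073,-0.1763,0.205,68.8,0.3],[-0.0073,-0.1763,0.205,68.8,0.3],[-0.0073,-0.1763,0.205,68.8,0.3],[-0.0073,-0.1763,0.205,68.8,0.3],[-0.0073,-0.1763,0.16,68.8,0.3],[-0.0073,-0.1763,0.12,68.8,0.3],[-0.0073,-0.1763,0.12,68.8,0.3]]]'

```text
clock: 45.4
position: [0.4136, -0.1923, 0.1003]
ee_rot: [3.138, -0.005, 0.356]
wrist_force: [-0.6, -0.2, -1.1]
grip_width: 0.0418
grip_force: 61.6
```

```bash
python3 -c "
from plan import *
held('olive',.143)"
```

```text
held olive [ 0.4126 -0.1912] size [0.056 0.039] off [-0.001   0.0011] jaw-tile 0.0
PLACE shift [0.1767 0.0233] turn -68.9 z now 0.1003
```

apply_moves --series '[[[0.03,0.004,-0.02,-10,0.3],[0.06,0.008,-0.02,-20,0.3],[0.09,0.012,-0.02,-30,0.3],[0.12,0.016,-0.02,-40,0.3],[0.15,0.02,-0.01,-50,0.3],[0.1767,0.0233,0,-60,0.3],[0.1767,0.0233,0.02,-68.9,0.3],[0.1767,0.0233,0.04,-68.9,0.3],[0.1767,0.0233,0.052,-68.9,0.3],[0.1767,0.0233,0.0565,-68.9,0.3],[0.1767,0.0233,0.0565,-68.9,0.3],[0.1767,0.0233,0.0565,-68.9,0.62],[0.1767,0.0233,0.0565,-68.9,0.62],[0.1767,0.0233,0.045,-68.9,0.62],[0.1767,0.0233,0.0,-68.9,0.62],[0.1767,0.0233,-0.06,-68.9,0.62],[0.1767,0.0233,-0.12,-68.9,0.62],[0.1767,0.0233,-0.12,-68.9,0.62]]]'

```text
clock: 47.7
position: [0.5886, -0.1532, 0.2241]
ee_rot: [3.131, 0.002, 1.558]
wrist_force: [-0.1, -0.5, -0.4]
grip_width: 0.0531
grip_force: 0.0
```

Run:
```python
from plan import *
from tiles import tiles
w=snap('wrist'); tray_tile(w,.023,'blue'); tray_tile(w,.023,'cream',((26,8,110),(60,110,255))); tray_tile(w,.023,'olive')
print(tiles(w,only=['violet']))
plan((.353,-.2923),5.9,.18)
```

```text
blue along 0.0592 across 0.0009 size [0.027 0.036] ang off 89.7 area 603
cream along 0.0975 across -0.001 size [0.026 0.037] ang off 89.7 area 618
olive along 0.2 across 0.043 size [0.12  0.006] ang off -2.3 area 428
olive along 0.1489 across 0.0019 size [0.055 0.037] ang off -0.1 area 1468
{'violet': (0.01308535569906235, array([ 0.3531, -0.2926]), 0.053, 0.038, 6.0, array([ 81.2, 273.6]))}
PICK shift [-0.1428 -0.2321] dz to .017 0.2041 turn 83.4 alt -96.6 q7 0.34
 if turn 83.4 PLACE shift [ 0.2502 -0.1514] turn -83.4
 if turn -96.6 PLACE shift [-0.2502  0.1514] turn -83.4
```

apply_moves --series '[[[-0.025,-0.04,0,10,0.65],[-0.05,-0.08,0,20,0.65],[-0.075,-0.12,0.02,30,0.65],[-0.1,-0.16,0.05,40,0.65],[-0.125,-0.2,0.08,50,0.65],[-0.1428,-0.2321,0.1,60,0.65],[-0.1428,-0.2321,0.12,70,0.65],[-0.1428,-0.2321,0.14,80,0.65],[-0.1428,-0.2321,0.17,83.4,0.65],[-0.1428,-0.2321,0.19,83.4,0.65],[-0.1428,-0.2321,0.203,83.4,0.65],[-0.1428,-0.2321,0.205,83.4,0.65],[-0.1428,-0.2321,0.205,83.4,0.3],[-0.1428,-0.2321,0.205,83.4,0.3],[-0.1428,-0.2321,0.205,83.4,0.3],[-0.1428,-0.2321,0.205,83.4,0.3],[-0.1428,-0.2321,0.16,83.4,0.3],[-0.1428,-0.2321,0.12,83.4,0.3],[-0.1428,-0.2321,0.12,83.4,0.3]]]'

```text
clock: 50.12
position: [0.353, -0.2928, 0.0999]
ee_rot: [3.139, -0.004, 0.103]
wrist_force: [0.1, -0.5, -0.6]
grip_width: 0.042
grip_force: 61.5
```

```bash
python3 -c "
from plan import *
held('violet',.18)"
```

```text
held violet [ 0.3526 -0.2919] size [0.056 0.039] off [-0.0004  0.001 ] jaw-tile 0.0
PLACE shift [ 0.2513 -0.1521] turn -83.4 z now 0.0999
```

apply_moves --series '[[[0.03,-0.019,-0.02,-10,0.3],[0.065,-0.038,-0.02,-20,0.3],[0.1,-0.06,-0.02,-30,0.3],[0.135,-0.08,-0.02,-40,0.3],[0.17,-0.1,-0.02,-50,0.3],[0.205,-0.125,-0.02,-60,0.3],[0.2513,-0.1521,-0.01,-70,0.3],[0.2513,-0.1521,0,-80,0.3],[0.2513,-0.1521,0.02,-83.4,0.3],[0.2513,-0.1521,0.04,-83.4,0.3],[0.2513,-0.1521,0.052,-83.4,0.3],[0.2513,-0.1521,0.0562,-83.4,0.3],[0.2513,-0.1521,0.0562,-83.4,0.3],[0.2513,-0.1521,0.0562,-83.4,0.62],[0.2513,-0.1521,0.0562,-83.4,0.62],[0.2513,-0.1521,0.045,-83.4,0.62],[0.2513,-0.1521,0.0,-83.4,0.62],[0.2513,-0.1521,-0.06,-83.4,0.62],[0.2513,-0.1521,-0.12,-83.4,0.62]]]'

```text
clock: 52.55
position: [0.5857, -0.1149, 0.2206]
ee_rot: [3.141, 0.0, 1.558]
wrist_force: [1.5, 0.8, -0.2]
grip_width: 0.0532
grip_force: 0.0
```

Run:
```python
from plan import *
from tiles import tiles
w=snap('wrist'); t=snap('top')
tray_tile(w,.023,'blue'); tray_tile(w,.023,'cream',((26,8,110),(60,110,255))); tray_tile(w,.023,'olive'); tray_tile(w,.023,'violet')
tray_tile(t,.023,'violet')
for s in(w,t): print({n:b and b[1:5] for n,b in tiles(s).items()})
plan((.3325,.2885),151.7,.213)
```

```text
blue along 0.0587 across 0.0007 size [0.027 0.036] ang off 90.0 area 576
cream along 0.0975 across -0.0011 size [0.026 0.036] ang off 90.0 area 576
olive along 0.2053 across 0.0431 size [0.113 0.005] ang off -2.0 area 338
olive along 0.1349 across 0.002 size [0.025 0.037] ang off 90.0 area 649
violet along 0.187 across 0.0014 size [0.054 0.037] ang off -0.0 area 1500
{'teal': None, 'cream': None, 'blue': None, 'rust': None, 'olive': None, 'violet': None}
{'teal': (array([0.333 , 0.2871]), 0.046, 0.031, 150.6), 'cream': None, 'blue': None, 'rust': None, 'olive': None, 'violet': None}
PICK shift [ 0.4012 -0.2628] dz to .017 0.2088 turn -62.5 alt 117.5 q7 0.27
 if turn -62.5 PLACE shift [-0.4    -0.2066] turn 62.4
 if turn 117.5 PLACE shift [0.4    0.2066] turn 62.4
```

apply_moves --series '[[[0.04,-0.026,0,-4,0.75],[0.09,-0.059,0,-10,0.75],[0.14,-0.092,0,-18,0.75],[0.19,-0.125,0,-26,0.75],[0.24,-0.157,0,-34,0.75],[0.29,-0.19,0.03,-42,0.75],[0.34,-0.223,0.06,-50,0.75],[0.38,-0.249,0.09,-58,0.75],[0.4012,-0.2628,0.12,-62.5,0.75],[0.4012,-0.2628,0.15,-62.5,0.75],[0.4012,-0.2628,0.18,-62.5,0.75],[0.4012,-0.2628,0.2,-62.5,0.75],[0.4012,-0.2628,0.205,-62.5,0.75],[0.4012,-0.2628,0.205,-62.5,0.3],[0.4012,-0.2628,0.205,-62.5,0.3],[0.4012,-0.2628,0.205,-62.5,0.3],[0.4012,-0.2628,0.205,-62.5,0.3],[0.4012,-0.2628,0.16,-62.5,0.3],[0.4012,-0.2628,0.12,-62.5,0.3],[0.4012,-0.2628,0.12,-62.5,0.3]]]'

```text
clock: 55.15
position: [0.3298, 0.2912, 0.1006]
ee_rot: [3.135, 0.002, 2.649]
wrist_force: [0.3, -0.3, -1.4]
grip_width: 0.0416
grip_force: 61.3
```

```bash
python3 -c "
from plan import *
held('teal',.216)"
```

```text
held teal [0.3369 0.2875] size [0.039 0.055] off [ 0.007  -0.0036] jaw-tile 0.1
PLACE shift [-0.3982 -0.1985] turn 62.5 z now 0.1006
```

apply_moves --series '[[[-0.04,-0.02,-0.02,6,0.3],[-0.09,-0.045,-0.02,13,0.3],[-0.14,-0.07,-0.02,20,0.3],[-0.19,-0.095,-0.02,28,0.3],[-0.24,-0.12,-0.02,36,0.3],[-0.29,-0.145,-0.02,44,0.3],[-0.34,-0.17,-0.01,53,0.3],[-0.3982,-0.1985,0,62.5,0.3],[-0.3982,-0.1985,0.02,62.5,0.3],[-0.3982,-0.1985,0.04,62.5,0.3],[-0.3982,-0.1985,0.052,62.5,0.3],[-0.3982,-0.1985,0.0565,62.5,0.3],[-0.3982,-0.1985,0.0565,62.5,0.3],[-0.3982,-0.1985,0.0565,62.5,0.62],[-0.3982,-0.1985,0.0565,62.5,0.62],[-0.3982,-0.1985,0.045,62.5,0.62],[-0.3982,-0.1985,0.0,62.5,0.62],[-0.3982,-0.1985,-0.06,62.5,0.62],[-0.3982,-0.1985,-0.12,62.5,0.62],[-0.3982,-0.1985,-0.12,62.5,0.62]]]'

```text
clock: 57.7
position: [0.5885, -0.0743, 0.224]
ee_rot: [3.131, 0.0, 1.558]
wrist_force: [0.2, -0.2, -0.5]
grip_width: 0.0528
grip_force: 0.0
```

Run:
```python
from plan import *
w=snap('wrist'); t=snap('top'); s=snap('scene')
for n,lh in(('teal',None),('violet',None),('olive',None),('cream',((26,8,110),(60,110,255))),('blue',None)): tray_tile(w,.023,n,lh)
tray_tile(t,.023,'teal')
```

```text
teal along 0.2174 across 0.0028 size [0.053 0.037] ang off -0.1 area 1405
violet along 0.1742 across 0.0012 size [0.028 0.037] ang off 89.7 area 683
olive along 0.2073 across 0.0433 size [0.11  0.004] ang off -2.1 area 280
olive along 0.1344 across 0.002 size [0.027 0.037] ang off 89.7 area 603
cream along 0.0965 across 0.0041 size [0.026 0.026] ang off -0.8 area 359
blue along 0.058 across 0.0009 size [0.027 0.036] ang off 89.5 area 513
```

```bash
cat > ht.py <<'E'
from plan import *
from tiles import HS
def corners(s,n):
    hsv=cv2.cvtColor(cv2.medianBlur(s['img'],3),cv2.COLOR_BGR2HSV); lo,hi=((26,8,110),(60,110,255)) if n=='cream' else HS[n]
    k,l,st,ce=cv2.connectedComponentsWithStats(cv2.inRange(hsv,lo,hi))
    for i in np.argsort(-st[:,4]):
        P=ray(s,*ce[i],.023)
        if i and 200<st[i,4]<6000 and .565<P[0]<.605 and -.29<P[1]<-.03:
            cs,_=cv2.findContours((l==i).astype(np.uint8),0,1); b=cs[0][:,0].astype(float)
            y=np.array([ray(s,*q,.023)[1] for q in b]); mid=lambda m:b[m].mean(0)
            return mid(y<np.min(y)+.0025),mid(y>np.max(y)-.0025)
E
python3 - <<'E'
from h import *
import pickle; pickle.dump(snap('wrist'),open('A.pkl','wb'))
E
```

```text
(no output)
```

apply_moves --series '[[[-0.04,0,0,0,0.62],[-0.09,0,0,0,0.62],[-0.13,0,0,0,0.62],[-0.15,0,0,0,0.62],[-0.15,0,0,0,0.62],[-0.15,0,0,0,0.62],[-0.15,0,0,0,0.62]]]'

```text
clock: 58.78
position: [0.5837, -0.2213, 0.2176]
ee_rot: [-3.141, -0.001, 1.561]
wrist_force: [-0.3, -0.2, -0.1]
grip_width: 0.0532
grip_force: 0.0
```

Run:
```python
from ht import *
import pickle; A=pickle.load(open('A.pkl','rb')); B=snap('wrist')
for n in('blue','cream','olive','violet','teal'):
    a,b=corners(A,n),corners(B,n)
    if a and b:
        P=[two(A,a[i],B,b[i]) for i in(0,1)]; d=P[1]-P[0]
        print(n,P[0].round(4),P[1].round(4),'slope',round(np.arctan2(-d[2],d[1]),3))
    else: print(n,a is None,b is None)
```

```text
blue [ 0.5843 -0.2465  0.0302] [ 0.5842 -0.2197  0.031 ] slope -0.03
cream [ 0.5801 -0.2068  0.0336] [ 0.5829 -0.1854  0.0275] slope 0.279
olive [ 0.5837 -0.1719  0.0294] [ 0.5843 -0.1461  0.0289] slope 0.021
violet [ 0.5843 -0.1337  0.0295] [ 0.5838 -0.107   0.0253] slope 0.156
teal [ 0.584  -0.1025  0.0295] [ 0.5837 -0.0524  0.0195] slope 0.198
```

```bash
python3 -c "
from cell import arm
print(arm.job_done())"
```

```text
the job is handed in; nothing more can be done
None
```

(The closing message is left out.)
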